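# Close two slide-drying channels into one interlocked pair

## Robot

A 6-joint arm with a two-finger parallel gripper is mounted at the origin on the work surface; the furniture and walls round the work are solid. World frame = base frame: x ahead of the robot, y to its left, z up, the work surface at z = 0. Lengths are in m, angles in degrees, forces in N, time in s.
With the tool pointing down it reaches from about 0.425 to 0.925 m from the base axis. Payload 12.5 kg.
Tool frame: the origin (TCP) lies between the finger pads; the fingertips stand 19 mm ahead of it and the grasp point (between the pads) is the TCP; z points along the fingers, y is the line along which they close (so a half turn about z gives the same grasp; the last joint's range is limited). The gripper opens to 85 mm and grips with 20 to 120 N. Pads are 22 mm wide; open, the fingers measure 114 mm over their backs; the gripper's body (76 mm by 85 mm) begins 54 mm behind the grasp point. The pads swing forward as they close: fully open they stand 13 mm farther back than shut.
Start: joints at [62.074, 28.126, 89.318, -0, 62.55, -6.05], TCP at [0.233, 0.58, 0.25] pointing down, gripper open.
Joint ranges: [-177.58, 177.58], [-47.91, 125.51], [2.72, 160], [-65.01, 245.01], [3.68, 167.84], [-153.87, 153.87]. Speed limits (degrees/s): [127.2, 127.2, 159.86, 180, 180, 180].

## Interface

Orientations are given as a 3x3 rotation matrix whose columns are the frame's x, y, z axes.
In Python, from station import observe, get_image, sign_off gives the robot as it stands. The module is installed in compiled form; this text tells all that it offers.
- The arm moves only by the tool arm_command, never from a script. Its argument "moves" is a list of rows, each an object with "gripper": the gripper command: -1 is fully open, 1 is shut, values between are in proportion; "travel": the shift along the tool's x, y, z in mm, a list of three; "roll": the turn about the tool's z in degrees. A call has 1 to 20 rows; each row is the pose to reach, as a shift and turn from the pose commanded when the call began, along the tool's axes at that moment; what a row does not reach only later rows make up. A row lasts 1/8 s, in which the tool goes at most 62.5 mm and 10.7 degrees, less where a joint would pass 70% of its speed; a pose out of reach is approached as far as the arm can. A call with a gripper value outside its range is refused whole. The fingers move at their own pace and stop on an object; "squeeze" is the grip in N (left out, the last holds). Time passes only in rows, so rows that repeat a pose let the fingers close. It gives the time, the measured TCP pose, the force, the opening and the grip force at its end, in the units of the state.
- observe(): the state, without advancing time (a new reading comes with each control period).
- get_image(name): name is "scene" or "top"; returns a dict with "img" (400x640x3 uint8, blue, green, red), "intrinsics" (3x3 intrinsics, pixels), "world_to_cam" (4x4, takes a point from world to camera coordinates). Camera axes: x right, y up, looking along -z (the intrinsics and any distortion apply to the point x, -y, -z); pixel columns grow to the right and rows downward; lengths in m; the calibration is good to about 2 mm. A picture is of the moment at which its call begins. There is no depth.
- sign_off(): hands the job in; it is judged then, once.
The state is a dict: "t": time; "joints": joint angles; "joint_velocities": joint speeds; "tau": joint torques, N m; "tool_pos": TCP position; "tcp_rot": TCP orientation; "wrist_force": force on the tool from outside, world axes, zero at the start; "wrist_torque": the same for the moment, N m; "grip_width": finger opening in m; "gripper_force": force on a finger pad.
Only numpy, scipy, OpenCV 4.12 (cv2) and the standard library are available. Lean on these libraries where they do the work, as an engineer would, in place of code of your own. Each camera call takes 0.05 s, during which the arm holds its last target. There are 200 camera calls.

## Task

Pack away the two steel slide-drying channels: leave the one on the rubber mat lying open side up, turn the other one over and set it gently open side down on it, so that the two interlock, each with one flange inside the other, fully seated. Then slide the upper one sideways until the two close to the narrowest possible box, one flange's thickness out of line, with their ends level. Leave the pair on the mat and do not disturb the glass dish and the cup that stand near.

Things in the scene. Friction and masses are not known exactly. Their poses are not given: they have to be found in the camera images.
- base_channel: loose steel U channel, open side up on the mat: 130 mm long (y), 68 mm wide (x), flanges 46 mm high, all walls 4 mm, trough 60 mm wide, 42 mm deep, ends open, about 0.35 kg. Origin: centre of the web's outer face (underside); z towards the open side (up). When the other is seated on it, that one's web rests on these flange tops and its outer face is 50 mm above this origin.
- cover_channel: second channel, same shape, size and mass, open side up on the bare bench at the other work place; to be turned over. It stands safely on its end; seated upside down on the other it rests level up to 32 mm off to one side, farther it tips. Origin: centre of the web's outer face (underside at the start); y along the length, x across the width, z towards the open side (finally down).
- mat: black rubber mat, 160 x 160 mm and 4 mm thick, fixed to the bench, yaw varies; the base channel lies near its middle, roughly parallel to it. Origin: centre of its underside
- crystal_dish: bystander: round glass dish, 97 mm across and 45 mm high, loose, ahead of the robot between the two work places; origin at the centre of its underside
- cup: bystander: small grey open cup, 54 mm across and 52 mm high, loose, at the far right corner of the bench beyond the right-hand work place; origin at the centre of its underside
There are look-alikes about, which are no part of the job. Leave any orange look-alike of the base_channel alone.

How it is judged (in metres and radians):
At the end, for the whole second after the job is handed in: Base channel open side up on the mat (centres within 50 mm); cover upside down on it, parallel within 0.06 rad, interlocked and seated (web's outer face 50 +/- 3 mm above the base's underside), sideways offset at most 7 mm (4 mm = closed, either side), ends level within 10 mm, at rest (angle between base_channel's own z axis and vertical below 0.05 rad and angle between cover_channel's own z axis and vertical above 3.08 rad and z of cover_channel in the frame of base_channel between 0.047 and 0.053 m and x of cover_channel in the frame of base_channel between -0.007 and 0.007 m and y of cover_channel in the frame of base_channel between -0.01 and 0.01 m and angle between the y axis of cover_channel and the y axis of base_channel, either way round below 0.06 rad and horizontal distance between base_channel and mat below 0.05 m and height (world z) of base_channel between 0.002 and 0.008 m and linear speed of each of cover_channel, base_channel below 0.02 m/s); the robot touches nothing.
It fails at once if a bystander was moved by more than 25 mm (distance of any of crystal_dish, cup from where it was at the start of the episode above 0.025 m).
It fails at once if the channels were banged together (more than 60 N between them) (contact force between cover_channel and base_channel above 60 N).
It also fails if it takes over 72 s, if anything falls off the work surface, if the arm or the gripper's body presses on something with over 40 N, if the wrist force passes 120 N, or if a joint passes its speed limit or range.

## Working session

There is one attempt and no reset: what is moved stays moved. The work goes in short steps, Python scripts to look and compute and a tool call to move; the robot and the scene stay as the last step left them, time stands still between calls to the robot, and variables do not carry over. Pictures are saved under pics/ and viewed, at most 10 in all, crops included, and the job is handed in when it is done.

Besides the shell and the picture viewer there is one more tool, called after "Request:" as name([rows], argument=value, ...), one row to a line, values as JSON. arm_command: Moves the arm, as the interface text tells. Its arguments: {"type":"object","properties":{"moves":{"type":"array","items":{"type":"object","properties":{"gripper":{"type":"number"},"travel":{"type":"array","items":{"type":"number"}},"roll":{"type":"number"}}}},"squeeze":{"type":"number"}},"required":["moves"]}

```bash
mkdir -p pics; cat > h.py <<'E'
import numpy as np, cv2
from station import observe, get_image
def px2w(d,u,v,z):
    M=np.array(d["world_to_cam"]);K=np.array(d["intrinsics"])
    r=np.linalg.inv(K)@[u,v,1]; r=np.array([r[0],-r[1],-r[2]])
    R=M[:3,:3];c=-R.T@M[:3,3];w=R.T@r
    return c+w*(z-c[2])/w[2]
def w2px(d,p):
    M=np.array(d["world_to_cam"]);K=np.array(d["intrinsics"])
    q=M[:3,:3]@np.array(p)+M[:3,3];q=K@[q[0],-q[1],-q[2]];return q[:2]/q[2]
E
python3 - <<'E'
from h import *
for n in("top","scene"):
    d=get_image(n);cv2.imwrite(f"pics/{n}0.png",d["img"]);print(n,{k:np.round(v,3).tolist() for k,v in d.items() if k!="img"})
s=observe();print(s)
E
```

```text
top {'intrinsics': [[478.691, 0.0, 316.939], [0.0, 478.691, 209.374], [0.0, 0.0, 1.0]], 'world_to_cam': [[0.063, -0.998, -0.007, -0.083], [0.976, 0.06, 0.208, -0.338], [-0.207, -0.02, 0.978, -1.588], [0.0, 0.0, 0.0, 1.0]]}
scene {'intrinsics': [[367.364, 0.0, 317.819], [0.0, 367.364, 195.861], [0.0, 0.0, 1.0]], 'world_to_cam': [[0.543, -0.839, -0.017, -0.264], [0.57, 0.354, 0.741, -0.193], [-0.616, -0.412, 0.671, -0.98], [0.0, 0.0, 0.0, 1.0]]}
{'t': 0.1, 'joints': array([ 6.20744663e+01,  2.81571173e+01,  8.93460210e+01,  9.87775012e-04,
        6.25502866e+01, -6.04998983e+00]), 'joint_velocities': array([ 0.08611118,  0.05959497, -0.14410805,  0.01263496,  0.00095378,
        0.07420696]), 'tau': array([ 2.88297262e-03, -6.19456530e+01, -2.62023336e+01, -8.88684258e-05,
        3.01975153e-03, -1.71832306e-05]), 'tool_pos': array([0.23275532, 0.57984736, 0.24982864]), 'tcp_rot': array([[-9.27992386e-01,  3.72598884e-01, -4.50200828e-04],
       [ 3.72599139e-01,  9.27992034e-01, -8.16698332e-04],
       [ 1.13481895e-04, -9.25634275e-04, -9.99999565e-01]]), 'wrist_force': array([ 0.82099323,  0.09309005, -0.29022947]), 'wrist_torque': array([-0.07685895,  0.02898401,  0.02301949]), 'gripper_force': 0.0, 'grip_width': 0.08550227509843698}
```

View pics/top0.png

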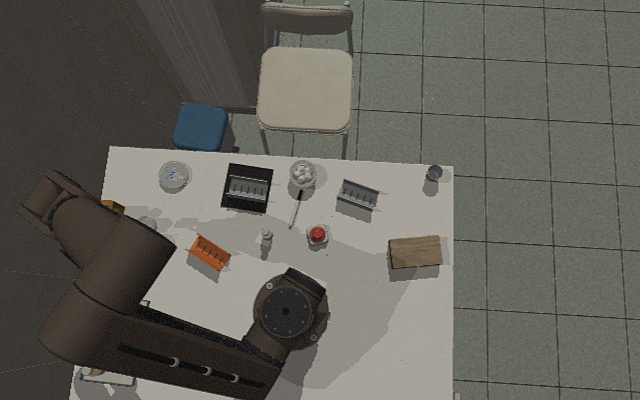

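View pics/scene0.png

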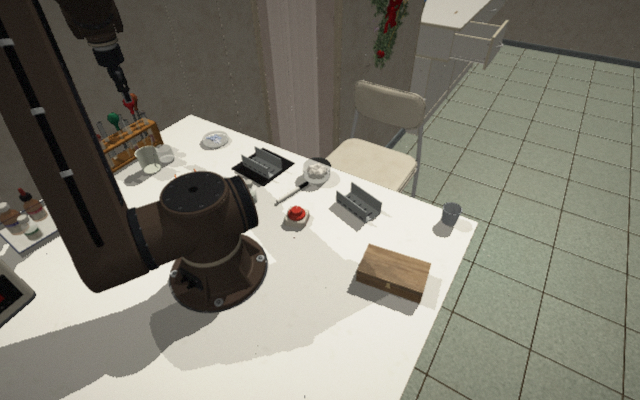

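Candidates: steel channel on the black mat, top (247,187), is the base. Steel channel on the bare bench, top (357,195), is the cover. The orange look-alike at (209,252) is to be left alone. Dish is at (302,174) and cup at (433,174). I'll check these in one close crop.

```bash
python3 - <<'E'
from h import *
im=cv2.imread("pics/top0.png")
a=cv2.resize(im[155:220,215:295],None,fx=8,fy=8,interpolation=cv2.INTER_CUBIC)[:, :640]
b=cv2.resize(im[170:220,325:405],None,fx=8,fy=8,interpolation=cv2.INTER_CUBIC)
o=np.vstack([a[:, :],b]);o=cv2.resize(o,None,fx=.65,fy=.65) if o.shape[0]>600 else o
cv2.imwrite("pics/c0.png",o);print(o.shape)
d=get_image("top")
for n,u,v,z in[("base",247,187,.03),("cover",357,195,.03),("dish",302,174,.02),("cup",433,174,.03),("red",317,235,.03),("boxTL",389,240,.03),("boxTR",440,237,.03),("corner",453,167,0),("cornerL",110,148,0)]:print(n,px2w(d,u,v,z).round(3))
E
```

```text
(598, 416, 3)
base [0.407 0.184 0.03 ]
cover [ 0.402 -0.195  0.03 ]
dish [ 0.468 -0.001  0.02 ]
cup [ 0.492 -0.453  0.03 ]
red [ 0.255 -0.067  0.03 ]
boxTL [ 0.253 -0.309  0.03 ]
boxTR [ 0.274 -0.479  0.03 ]
corner [ 0.531 -0.53   0.   ]
cornerL [0.528 0.692 0.   ]
```

View pics/c0.png

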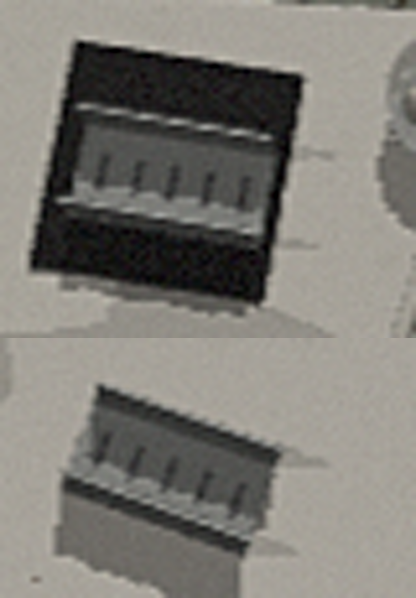

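```bash
python3 - <<'E'
from h import *
d=get_image("top")
A=lambda u,v:(215+u/5.2-.4,155+v/5.2-.4)
B=lambda u,v:(325+u/5.2-.4,170+(v-338)/5.2-.4)
def rep(n,P,z):
    W=[px2w(d,*p,z)[:2] for p in P]
    c=np.mean(W,0);e1=W[1]-W[0];e2=W[3]-W[2];w=(W[0]+W[1]-W[2]-W[3])/2
    L=e1+e2;print(n,"c",c.round(4),"len",np.linalg.norm(e1).round(4),np.linalg.norm(e2).round(4),"width",np.linalg.norm(w).round(4),"yaw lengths",np.degrees(np.arctan2(L[1],L[0])).round(1),"w dir",np.degrees(np.arctan2(w[1],w[0])).round(1), "r",np.linalg.norm(c).round(3))
rep("base",[A(80,105),A(272,138),A(58,200),A(262,235)],.05)
rep("cover",[B(100,388),B(278,454),B(66,478),B(248,548)],.046)
m=[A(77,42),A(303,76),A(32,270),A(264,302)]
rep("mat",m,.004)
s=observe();print(np.degrees(np.arctan2(s['tcp_rot'][1,0],s['tcp_rot'][0,0])),np.degrees(np.arctan2(s['tcp_rot'][1,1],s['tcp_rot'][0,1])))
E
```

```text
base c [0.4013 0.1806] len 0.1287 0.1356 width 0.0653 yaw lengths -96.5 w dir -3.9 r 0.44
cover c [ 0.4002 -0.1967] len 0.1239 0.1263 width 0.0654 yaw lengths -107.9 w dir -16.0 r 0.446
mat c [0.4115 0.1877] len 0.1561 0.1568 width 0.1592 yaw lengths -94.9 w dir -4.9 r 0.452
158.12530244757946 68.12530493289462
```

```bash
cat >> h.py <<'E'
def go(*targets):
    s=observe();R=s['tcp_rot'];p=s['tool_pos'];yaw=np.degrees(np.arctan2(R[1,0],R[0,0]))
    print("at",p.round(4),"yaw",yaw.round(2),"w",round(s['grip_width'],4),"t",s['t'])
    c,n=np.cos(np.radians(yaw)),np.sin(np.radians(yaw))
    T=np.array([[c,n,0],[n,-c,0],[0,0,-1]])  # world->tool for tool down
    for x,y,z,w in targets: print((x,y,z,w),"->",(T@(np.array([x,y,z])-p)*1000).round(1).tolist(),"roll",round((yaw-w+180)%360-180,1))
E
python3 -c "
from h import *
go((.43,.2,.25,110),(.413,-.154,.2,73))"
```

```text
at [0.2328 0.5799 0.25  ] yaw 158.13 w 0.0854 t 0.2
(0.43, 0.2, 0.25, 110) -> [-324.6, -279.1, -0.0] roll 48.1
(0.413, -0.154, 0.2, 73) -> [-440.7, -613.9, 50.0] roll 85.1
```

Request:
arm_command([
  {"gripper":-1,"travel":[-325,-279,0],"roll":48},
  {"gripper":-1,"travel":[-325,-279,0],"roll":48},
  {"gripper":-1,"travel":[-325,-279,0],"roll":48},
  {"gripper":-1,"travel":[-325,-279,0],"roll":48},
  {"gripper":-1,"travel":[-325,-279,0],"roll":48},
  {"gripper":-1,"travel":[-325,-279,0],"roll":48},
  {"gripper":-1,"travel":[-325,-279,0],"roll":48},
  {"gripper":-1,"travel":[-325,-279,0],"roll":48},
  {"gripper":-1,"travel":[-441,-614,50],"roll":85},
  {"gripper":-1,"travel":[-441,-614,50],"roll":85},
  {"gripper":-1,"travel":[-441,-614,50],"roll":85},
  {"gripper":-1,"travel":[-441,-614,50],"roll":85},
  {"gripper":-1,"travel":[-441,-614,50],"roll":85},
  {"gripper":-1,"travel":[-441,-614,50],"roll":85},
  {"gripper":-1,"travel":[-441,-614,50],"roll":85},
  {"gripper":-1,"travel":[-441,-614,50],"roll":85},
])

```text
t: 2.2
tool_pos: [0.4133, -0.1532, 0.2002]
tcp_rot: [[0.29, 0.957, -0.0], [0.957, -0.29, 0.001], [0.0, -0.0, -1.0]]
wrist_force: [-0.0, 0.3, -0.3]
grip_width: 0.0852
gripper_force: 0.0
```

```bash
python3 - <<'E'
from h import *
d=get_image("scene");im=d["img"]
for p in [(.4,-.197,.046)]: print(w2px(d,p))
c=im[150:240,310:410];c=cv2.resize(c,None,fx=6,fy=6,interpolation=cv2.INTER_CUBIC)
cx=np.array([.4002,-.1967]);
u=np.array([np.cos(np.radians(-107)),np.sin(np.radians(-107))]);w=np.array([-u[1],u[0]])
pts=[]
for a,b in((1,1),(1,-1),(-1,-1),(-1,1)):
    q=cx+a*.065*u+b*.034*w; pts.append((w2px(d,[*q,.046])-[310,150]+.5)*6)
cv2.polylines(c,[np.array(pts,np.int32)],True,(0,0,255),1)
cv2.imwrite("pics/s1.png",c)
E
```

```text
[356.70582837 196.18236369]
```

View pics/s1.png

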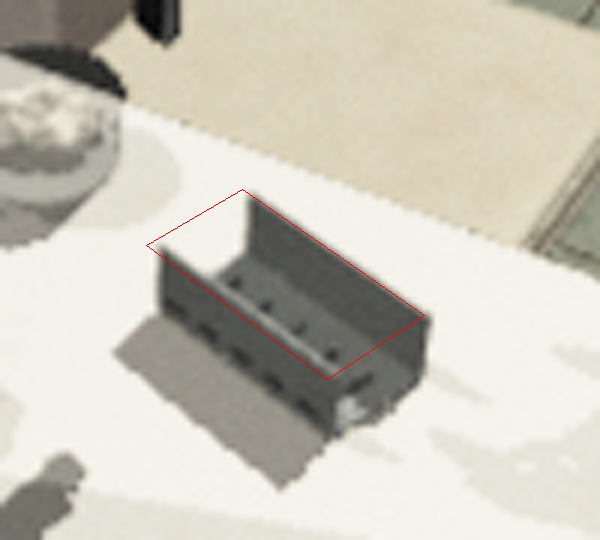

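```bash
python3 -c "
from h import *
go((.412,-.159,.2,73),(.412,-.159,.023,73))"
```

```text
at [ 0.4134 -0.1529  0.2003] yaw 73.19 w 0.0854 t 2.25
(0.412, -0.159, 0.2, 73) -> [-6.3, 0.4, 0.3] roll 0.2
(0.412, -0.159, 0.023, 73) -> [-6.3, 0.4, 177.3] roll 0.2
```

Request:
arm_command([
  {"gripper":-1,"travel":[-6,0,40],"roll":0},
  {"gripper":-1,"travel":[-6,0,80],"roll":0},
  {"gripper":-1,"travel":[-6,0,115],"roll":0},
  {"gripper":-1,"travel":[-6,0,140],"roll":0},
  {"gripper":-1,"travel":[-6,0,160],"roll":0},
  {"gripper":-1,"travel":[-6,0,177],"roll":0},
  {"gripper":-1,"travel":[-6,0,177],"roll":0},
  {"gripper":0,"travel":[-6,0,177],"roll":0},
  {"gripper":0,"travel":[-6,0,177],"roll":0},
  {"gripper":0,"travel":[-6,0,177],"roll":0},
  {"gripper":0,"travel":[-6,0,177],"roll":0},
  {"gripper":0,"travel":[-6,0,177],"roll":0},
], squeeze=20)

```text
t: 3.75
tool_pos: [0.4123, -0.1598, 0.0242]
tcp_rot: [[0.29, 0.957, 0.002], [0.957, -0.29, -0.001], [-0.0, 0.002, -1.0]]
wrist_force: [3.6, 4.7, 7.7]
grip_width: 0.0685
gripper_force: 23.4
```

Request:
arm_command([
  {"gripper":0,"travel":[-2,0,-7],"roll":0},
  {"gripper":0,"travel":[-4,0,-14],"roll":0},
  {"gripper":0,"travel":[-7,0,-21],"roll":0},
  {"gripper":0,"travel":[-10,0,-28],"roll":0},
  {"gripper":0,"travel":[-13,0,-34],"roll":0},
  {"gripper":0,"travel":[-17,0,-40],"roll":0},
  {"gripper":0,"travel":[-21,0,-46],"roll":0},
  {"gripper":0,"travel":[-26,0,-51],"roll":0},
  {"gripper":0,"travel":[-31,0,-56],"roll":0},
  {"gripper":0,"travel":[-36,0,-61],"roll":0},
  {"gripper":0,"travel":[-42,0,-65],"roll":0},
  {"gripper":0,"travel":[-48,0,-70],"roll":0},
  {"gripper":0,"travel":[-48,0,-70],"roll":0},
  {"gripper":0,"travel":[-48,0,-70],"roll":0},
], squeeze=20)

```text
t: 5.5
tool_pos: [0.3976, -0.2057, 0.0932]
tcp_rot: [[0.29, 0.957, -0.0], [0.957, -0.29, 0.0], [0.0, -0.0, -1.0]]
wrist_force: [-0.5, 0.2, -2.9]
grip_width: 0.068
gripper_force: 23.5
```

```bash
python3 - <<'E'
from h import *
d=get_image("scene");im=d["img"]
c=cv2.resize(im[120:240,300:440],None,fx=5,fy=5,interpolation=cv2.INTER_CUBIC)
cv2.imwrite("pics/s2.png",c)
E
```

```text
(no output)
```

View pics/s2.png

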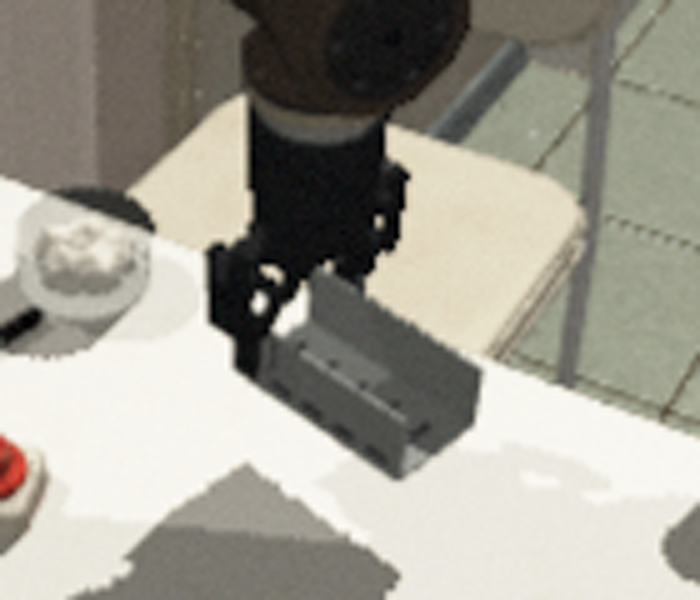

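The view shows the channel held between the fingers, left end at (265,365) and right end at (400,480). It is lifted nearly level because pad friction stops it pivoting. I'll lower it and test a softer grip through the position command.

Request:
arm_command([
  {"gripper":0,"travel":[0,0,20],"roll":0},
  {"gripper":0,"travel":[0,0,35],"roll":0},
  {"gripper":0,"travel":[0,0,45],"roll":0},
  {"gripper":-0.4,"travel":[0,0,50],"roll":0},
  {"gripper":-0.5,"travel":[0,0,50],"roll":0},
  {"gripper":-0.5,"travel":[0,0,50],"roll":0},
])

```text
t: 6.3
tool_pos: [0.3978, -0.2058, 0.0436]
tcp_rot: [[0.29, 0.957, 0.0], [0.957, -0.29, -0.0], [-0.0, 0.001, -1.0]]
wrist_force: [0.7, -0.9, -2.7]
grip_width: 0.0679
gripper_force: 23.6
```

Request:
arm_command([
  {"gripper":-0.56,"travel":[0,0,0],"roll":0},
  {"gripper":-0.56,"travel":[0,0,0],"roll":0},
])

```text
t: 6.55
tool_pos: [0.3977, -0.2058, 0.0435]
tcp_rot: [[0.29, 0.957, 0.0], [0.957, -0.29, -0.0], [-0.0, 0.001, -1.0]]
wrist_force: [-0.1, -0.2, -3.3]
grip_width: 0.0682
gripper_force: 23.6
```

Request:
arm_command([
  {"gripper":-0.58,"travel":[0,0,0],"roll":0},
  {"gripper":-0.58,"travel":[0,0,0],"roll":0},
])

```text
t: 6.8
tool_pos: [0.3976, -0.2057, 0.0433]
tcp_rot: [[0.29, 0.957, 0.0], [0.957, -0.29, 0.0], [0.0, 0.0, -1.0]]
wrist_force: [-0.1, -0.0, -3.1]
grip_width: 0.0682
gripper_force: 23.6
```

Request:
arm_command([
  {"gripper":-0.59,"travel":[0,0,0],"roll":0},
  {"gripper":-0.59,"travel":[0,0,0],"roll":0},
])

```text
t: 7.05
tool_pos: [0.3977, -0.2057, 0.0433]
tcp_rot: [[0.29, 0.957, -0.0], [0.957, -0.29, 0.0], [0.0, -0.0, -1.0]]
wrist_force: [0.0, -0.3, -4.1]
grip_width: 0.0681
gripper_force: 23.6
```

Request:
arm_command([
  {"gripper":-0.5,"travel":[16,0,0],"roll":0},
  {"gripper":-0.5,"travel":[32,0,4],"roll":0},
  {"gripper":-0.5,"travel":[48,0,8],"roll":0},
  {"gripper":-0.5,"travel":[48,0,14],"roll":0},
  {"gripper":-0.5,"travel":[48,0,19],"roll":0},
  {"gripper":-0.5,"travel":[48,0,19],"roll":0},
  {"gripper":-1,"travel":[48,0,19],"roll":0},
  {"gripper":-1,"travel":[48,0,19],"roll":0},
  {"gripper":-1,"travel":[48,0,19],"roll":0},
  {"gripper":-1,"travel":[64,0,-4],"roll":0},
  {"gripper":-1,"travel":[64,0,-4],"roll":0},
  {"gripper":0,"travel":[64,0,-4],"roll":0},
  {"gripper":0,"travel":[64,0,-4],"roll":0},
  {"gripper":0,"travel":[64,0,-4],"roll":0},
  {"gripper":0,"travel":[64,0,-4],"roll":0},
], squeeze=20)

```text
t: 8.93
tool_pos: [0.4162, -0.1447, 0.0471]
tcp_rot: [[0.29, 0.957, 0.0], [0.957, -0.29, 0.0], [0.0, -0.0, -1.0]]
wrist_force: [-0.2, 3.0, 10.3]
grip_width: 0.0673
gripper_force: 19.9
```

Request:
arm_command([
  {"gripper":0,"travel":[-4,0,-9],"roll":0},
  {"gripper":0,"travel":[-8,0,-17],"roll":0},
  {"gripper":0,"travel":[-14,0,-26],"roll":0},
  {"gripper":0,"travel":[-21,0,-34],"roll":0},
  {"gripper":0,"travel":[-29,0,-42],"roll":0},
  {"gripper":0,"travel":[-38,0,-49],"roll":0},
  {"gripper":0,"travel":[-48,0,-56],"roll":0},
  {"gripper":0,"travel":[-48,0,-56],"roll":0},
])

```text
t: 9.93
tool_pos: [0.4023, -0.1912, 0.1037]
tcp_rot: [[0.291, 0.957, 0.001], [0.957, -0.291, -0.0], [-0.0, 0.001, -1.0]]
wrist_force: [0.7, 0.3, -2.9]
grip_width: 0.0675
gripper_force: 23.6
```

```bash
python3 - <<'E'
from h import *
d=get_image("scene");im=d["img"]
c=cv2.resize(im[120:240,300:440],None,fx=5,fy=5,interpolation=cv2.INTER_CUBIC)
cv2.imwrite("pics/s3.png",c)
E
```

```text
(no output)
```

View pics/s3.png

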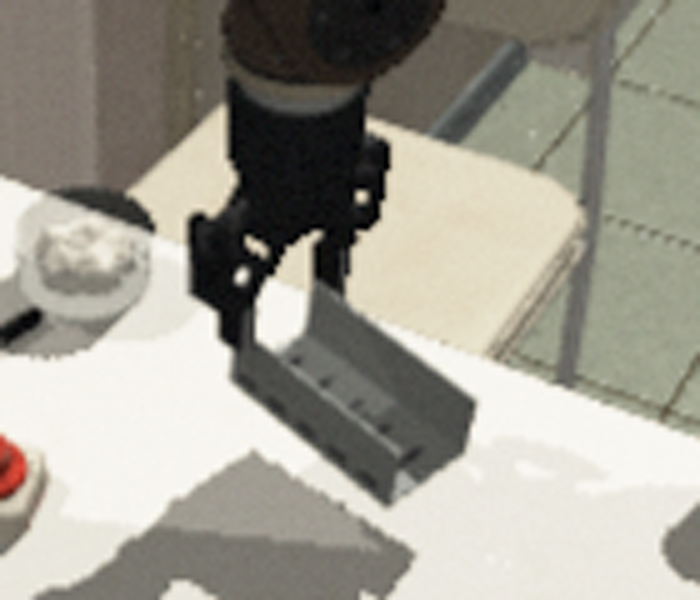

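The channel is held at its end, (240,370) to (395,500), tilted only slightly. I'll try vertical jerks so inertia makes it pivot, and read the tilt from the wrist torque.

```bash
cat >> h.py <<'E'
def tq():
    for i in range(3):
        s=observe();R=s['tcp_rot'];print("torque tool",(R.T@s['wrist_torque']).round(3),"F",(s['wrist_force']).round(2),s['tool_pos'].round(4),s['grip_width'].round(4),s['t']); get_image("top")
E
python3 -c "
from h import *
tq()"
```

```text
Traceback (most recent call last):
  File "h.py", line 19, in tq
    s=observe();R=s['tcp_rot'];print("torque tool",(R.T@s['wrist_torque']).round(3),"F",(s['wrist_force']).round(2),s['tool_pos'].round(4),s['grip_width'].round(4),s['t']); get_image("top")
                                                                                                                                           ^^^^^^^^^^^^^^^^^^^^^
AttributeError: 'float' object has no attribute 'round'
```

Request:
arm_command([
  {"gripper":0,"travel":[0,0,-50],"roll":0},
  {"gripper":0,"travel":[0,0,-100],"roll":0},
  {"gripper":0,"travel":[0,0,-40],"roll":0},
  {"gripper":0,"travel":[0,0,-100],"roll":0},
  {"gripper":0,"travel":[0,0,-40],"roll":0},
  {"gripper":0,"travel":[0,0,-100],"roll":0},
  {"gripper":0,"travel":[0,0,-100],"roll":0},
  {"gripper":0,"travel":[0,0,-100],"roll":0},
])

```text
t: 10.98
tool_pos: [0.4021, -0.1901, 0.2032]
tcp_rot: [[0.29, 0.957, 0.0], [0.957, -0.29, -0.0], [-0.0, 0.0, -1.0]]
wrist_force: [0.6, 0.0, -3.7]
grip_width: 0.067
gripper_force: 27.9
```

```bash
python3 -c "
from h import *
tq()"
```

```text
Traceback (most recent call last):
  File "h.py", line 19, in tq
    s=observe();R=s['tcp_rot'];print("torque tool",(R.T@s['wrist_torque']).round(3),"F",(s['wrist_force']).round(2),s['tool_pos'].round(4),s['grip_width'].round(4),s['t']); get_image("top")
                                                                                                                                           ^^^^^^^^^^^^^^^^^^^^^
AttributeError: 'float' object has no attribute 'round'
```

```bash
sed -i "s/s\['grip_width'\].round(4)/round(s['grip_width'],4)/" h.py; python3 -c "
from h import *
tq()
d=get_image('scene');cv2.imwrite('pics/s4.png',cv2.resize(d['img'][80:240,280:440],None,fx=3.7,fy=3.7,interpolation=cv2.INTER_CUBIC))"
```

```text
torque tool [ 0.02   0.012 -0.066] F [ 0.57  0.01 -3.66] [ 0.4021 -0.1901  0.2032] 0.067 10.975
torque tool [0.017 0.08  0.019] F [ 0.43  0.16 -3.44] [ 0.4019 -0.19    0.2033] 0.067 11.025
torque tool [ 0.007  0.031 -0.057] F [-0.38  0.1  -2.15] [ 0.4019 -0.1901  0.2033] 0.067 11.075
```

View pics/s4.png

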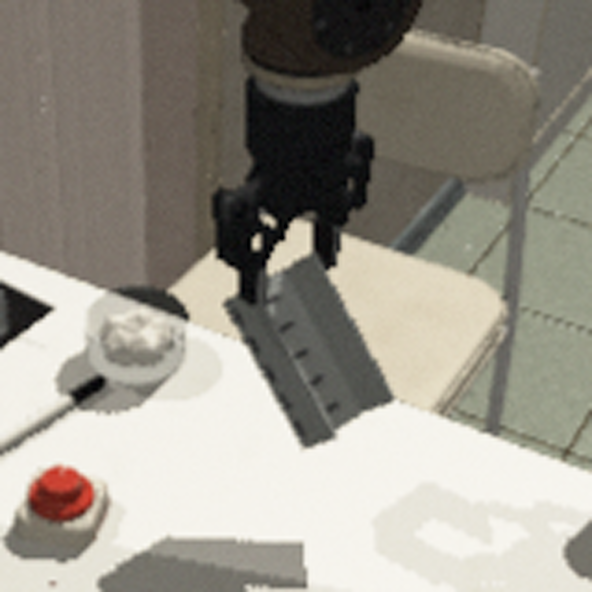

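The channel hangs at about 55°, B end at (320,440). Next: lower it until the B edge touches, then drag it right to turn it over.

Request:
arm_command([
  {"gripper":0,"travel":[0,0,35],"roll":0},
  {"gripper":0,"travel":[0,0,60],"roll":0},
  {"gripper":0,"travel":[0,0,75],"roll":0},
  {"gripper":0,"travel":[0,0,80],"roll":0},
  {"gripper":0,"travel":[0,0,80],"roll":0},
])

```text
t: 11.8
tool_pos: [0.4023, -0.1905, 0.1234]
tcp_rot: [[0.29, 0.957, 0.0], [0.957, -0.29, 0.0], [0.0, 0.0, -1.0]]
wrist_force: [0.9, 0.2, -2.8]
grip_width: 0.0673
gripper_force: 27.8
```

Request:
arm_command([
  {"gripper":0,"travel":[0,0,4],"roll":0},
  {"gripper":0,"travel":[0,0,4],"roll":0},
])

```text
t: 12.05
tool_pos: [0.4028, -0.1902, 0.1201]
tcp_rot: [[0.291, 0.957, 0.002], [0.957, -0.291, -0.0], [0.0, 0.002, -1.0]]
wrist_force: [1.6, 5.3, 6.9]
grip_width: 0.067
gripper_force: 28.9
```

Request:
arm_command([
  {"gripper":0,"travel":[0,0,4],"roll":0},
  {"gripper":0,"travel":[0,0,4],"roll":0},
])

```text
t: 12.3
tool_pos: [0.4031, -0.1899, 0.1168]
tcp_rot: [[0.29, 0.957, 0.003], [0.957, -0.29, -0.001], [0.0, 0.003, -1.0]]
wrist_force: [0.6, 11.6, 20.5]
grip_width: 0.0672
gripper_force: 31.4
```

Request:
arm_command([
  {"gripper":0,"travel":[-5,0,0],"roll":0},
  {"gripper":0,"travel":[-10,0,-1],"roll":0},
  {"gripper":0,"travel":[-15,0,-2],"roll":0},
  {"gripper":0,"travel":[-21,0,-2],"roll":0},
])

```text
t: 12.8
tool_pos: [0.3973, -0.21, 0.1199]
tcp_rot: [[0.29, 0.957, 0.004], [0.957, -0.29, -0.001], [-0.0, 0.004, -1.0]]
wrist_force: [3.3, 13.7, 35.2]
grip_width: 0.067
gripper_force: 31.9
```

```bash
python3 -c "
from h import *
tq()"
```

```text
torque tool [-0.206  2.401 -0.176] F [ 3.31 13.73 35.23] [ 0.3973 -0.21    0.1199] 0.067 12.8
torque tool [0.882 2.46  0.134] F [ 1.15 14.62 37.77] [ 0.397  -0.2105  0.1198] 0.0673 12.85
torque tool [0.788 2.308 0.096] F [ 0.18 14.38 35.44] [ 0.397  -0.2103  0.1198] 0.0675 12.9
```

Request:
arm_command([
  {"gripper":0,"travel":[-5,0,-2],"roll":0},
  {"gripper":0,"travel":[-10,0,-2],"roll":0},
  {"gripper":0,"travel":[-15,0,-2],"roll":0},
  {"gripper":0,"travel":[-20,0,-1],"roll":0},
])

```text
t: 13.45
tool_pos: [0.3915, -0.2299, 0.121]
tcp_rot: [[0.29, 0.957, 0.004], [0.957, -0.29, -0.002], [-0.001, 0.005, -1.0]]
wrist_force: [-0.2, 8.1, 34.9]
grip_width: 0.0672
gripper_force: 30.0
```

```bash
python3 -c "
from h import *
tq()
d=get_image('scene');cv2.imwrite('pics/s5.png',cv2.resize(d['img'][100:240,300:440],None,fx=3.7,fy=3.7,interpolation=cv2.INTER_CUBIC))"
```

```text
torque tool [ 0.002  1.4   -0.096] F [-0.22  8.11 34.87] [ 0.3915 -0.2299  0.121 ] 0.0672 13.45
torque tool [0.963 1.536 0.143] F [-2.11 10.23 37.5 ] [ 0.3912 -0.2302  0.1209] 0.0672 13.5
torque tool [0.854 1.382 0.062] F [-1.15  8.89 35.76] [ 0.3912 -0.23    0.1209] 0.067 13.55
```

View pics/s5.png

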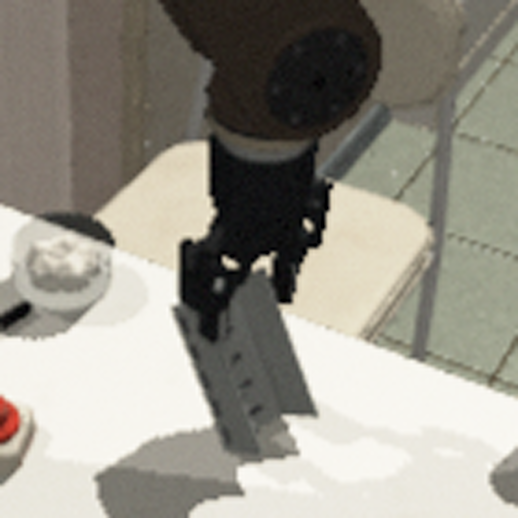

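Request:
arm_command([
  {"gripper":0,"travel":[-7,0,0],"roll":0},
  {"gripper":0,"travel":[-14,0,1],"roll":0},
  {"gripper":0,"travel":[-21,0,2],"roll":0},
  {"gripper":0,"travel":[-28,0,4],"roll":0},
  {"gripper":0,"travel":[-28,0,4],"roll":0},
])

```text
t: 14.28
tool_pos: [0.3832, -0.2579, 0.117]
tcp_rot: [[0.291, 0.957, 0.004], [0.957, -0.291, -0.004], [-0.003, 0.005, -1.0]]
wrist_force: [-4.9, 0.8, 34.6]
grip_width: 0.0667
gripper_force: 30.5
```

```bash
python3 -c "
from h import *
tq()"
```

```text
torque tool [ 0.938  0.146 -0.014] F [-4.85  0.84 34.59] [ 0.3832 -0.2579  0.117 ] 0.0667 14.275
torque tool [0.941 0.212 0.012] F [-5.09  1.4  34.92] [ 0.3832 -0.2578  0.117 ] 0.067 14.325
torque tool [0.946 0.124 0.045] F [-5.06  0.79 35.71] [ 0.3832 -0.2577  0.1171] 0.067 14.375
```

Request:
arm_command([
  {"gripper":0,"travel":[-5,0,0],"roll":0},
  {"gripper":0,"travel":[-10,0,0],"roll":0},
  {"gripper":0,"travel":[-15,0,0],"roll":0},
  {"gripper":0,"travel":[-20,0,1],"roll":0},
  {"gripper":0,"travel":[-25,0,2],"roll":0},
])

```text
t: 15.05
tool_pos: [0.3755, -0.2809, 0.1131]
tcp_rot: [[0.29, 0.957, 0.002], [0.957, -0.29, -0.001], [-0.001, 0.002, -1.0]]
wrist_force: [1.5, 1.0, 4.0]
grip_width: 0.0672
gripper_force: 29.2
```

```bash
python3 -c "
from h import *
tq()"
```

```text
torque tool [-0.303  0.546  0.032] F [1.49 1.01 3.97] [ 0.3755 -0.2809  0.1131] 0.0672 15.05
torque tool [-0.141  0.51  -0.01 ] F [ 0.81 -0.22  6.99] [ 0.3754 -0.2813  0.113 ] 0.0669 15.1
torque tool [-0.234  0.565 -0.068] F [0.59 1.65 6.  ] [ 0.3755 -0.2811  0.113 ] 0.0673 15.15
```

Request:
arm_command([
  {"gripper":0,"travel":[-5,0,3],"roll":0},
  {"gripper":0,"travel":[-10,0,5],"roll":0},
  {"gripper":0,"travel":[-15,0,7],"roll":0},
  {"gripper":0,"travel":[-20,0,9],"roll":0},
  {"gripper":0,"travel":[-25,0,12],"roll":0},
])

```text
t: 15.82
tool_pos: [0.3685, -0.3055, 0.1024]
tcp_rot: [[0.29, 0.957, 0.003], [0.957, -0.29, -0.003], [-0.002, 0.004, -1.0]]
wrist_force: [-7.2, 1.3, 29.3]
grip_width: 0.067
gripper_force: 34.1
```

```bash
python3 -c "
from h import *
tq()
d=get_image('scene');cv2.imwrite('pics/s6.png',cv2.resize(d['img'][100:240,300:440],None,fx=3.7,fy=3.7,interpolation=cv2.INTER_CUBIC))"
```

```text
torque tool [1.179 0.306 0.008] F [-7.17  1.34 29.26] [ 0.3685 -0.3055  0.1024] 0.067 15.825
torque tool [ 0.559  0.132 -0.067] F [-3.33  0.29 25.82] [ 0.3684 -0.306   0.1022] 0.0673 15.875
torque tool [ 0.356  0.184 -0.061] F [-2.8   0.74 25.22] [ 0.3685 -0.3058  0.1022] 0.0671 15.925
```

View pics/s6.png

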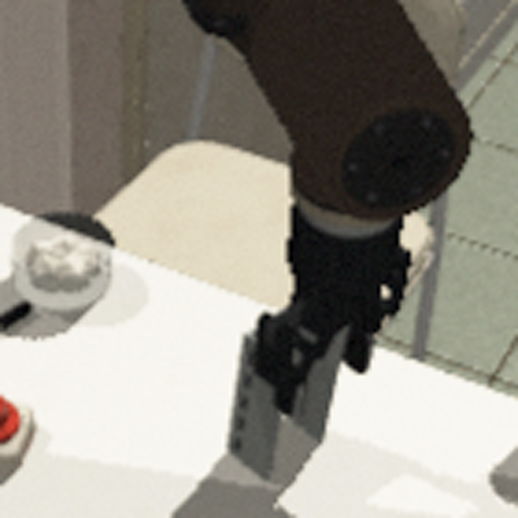

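The channel now stands on its B end (bottom corners (232,455) and (270,480)), leaning only slightly right. The pads have slipped along the flanges, so I'll release it standing and regrip near the top.

```bash
python3 -c "
from h import *
d=get_image('scene')
for n,u,v in (('P1n',232,455),('P2n',270,480),('P2f?',323,440)): print(n,px2w(d,300+u/3.7-.4,100+v/3.7-.4,0).round(4))
go((.37,-.3,.1,73))
"
```

```text
P1n [ 0.3515 -0.245   0.    ]
P2n [ 0.3432 -0.2831  0.    ]
P2f? [ 0.4056 -0.2998  0.    ]
at [ 0.3685 -0.3055  0.1023] yaw 73.12 w 0.0669 t 16.075
(0.37, -0.3, 0.1, 73) -> [5.7, -0.2, 2.3] roll 0.1
```

Request:
arm_command([
  {"gripper":0,"travel":[0,0,-2],"roll":0},
  {"gripper":0,"travel":[0,0,-4],"roll":0},
  {"gripper":-0.8,"travel":[0,0,-4],"roll":0},
  {"gripper":-1,"travel":[0,0,-4],"roll":0},
  {"gripper":-1,"travel":[0,0,-4],"roll":0},
  {"gripper":-1,"travel":[0,0,-40],"roll":0},
  {"gripper":-1,"travel":[0,0,-90],"roll":0},
  {"gripper":-1,"travel":[0,0,-120],"roll":0},
  {"gripper":-1,"travel":[0,0,-120],"roll":0},
])

```text
t: 17.2
tool_pos: [0.3682, -0.3048, 0.2221]
tcp_rot: [[0.29, 0.957, 0.003], [0.957, -0.29, -0.003], [-0.002, 0.004, -1.0]]
wrist_force: [0.1, -0.3, -0.1]
grip_width: 0.0855
gripper_force: 0.0
```

```bash
python3 - <<'E'
from h import *
d=get_image('scene');d2=get_image('top')
cv2.imwrite('pics/s7a.png',d['img']);cv2.imwrite('pics/t7a.png',d2['img'])
a=cv2.resize(d['img'][140:240,330:410],None,fx=5,fy=5,interpolation=cv2.INTER_CUBIC)
b=cv2.resize(d2['img'][150:250,330:410],None,fx=5,fy=5,interpolation=cv2.INTER_CUBIC)
cv2.imwrite('pics/s7.png',np.hstack([a,b]))
go((.37,-.3,.1,73))
E
```

```text
at [ 0.3676 -0.3041  0.2199] yaw 73.13 w 0.0855 t 17.3
(0.37, -0.3, 0.1, 73) -> [4.6, 1.1, 119.9] roll 0.1
```

View pics/s7.png

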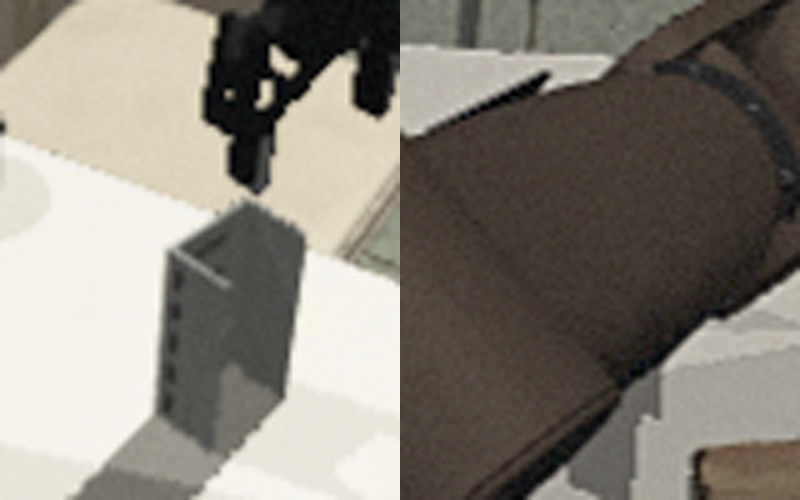

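The channel stands upright, open side to the right. Top corners are at (168,250), (230,287), (247,203), (303,237); bottom corners are at (160,410), (212,450), (285,398).

```bash
python3 -c "
from h import *
d=get_image('scene')
P=[px2w(d,330+u/5-.4,140+v/5-.4,z) for u,v,z in ((168,250,.13),(230,287,.13),(247,203,.13),(303,237,.13),(160,410,0),(212,450,0),(285,398,0))]
for p in P: print(p.round(4))
N=np.linalg.norm; print(N(P[0]-P[1]),N(P[0]-P[2]),N(P[1]-P[3]),N(P[5]-P[6]))
c=(P[0]+P[1]+P[2]+P[3])/4;b=(P[4]+P[6])/2;print('mid',c,b)
w=P[3]-P[1]+P[2]-P[0];print(np.degrees(np.arctan2(w[1],w[0])))
go((*c[:2],.128,73))
"
```

```text
[ 0.3491 -0.2396  0.13  ]
[ 0.3399 -0.2818  0.13  ]
[ 0.4084 -0.2586  0.13  ]
[ 0.398  -0.2978  0.13  ]
[ 0.354  -0.2413  0.    ]
[ 0.3414 -0.2822  0.    ]
[ 0.4025 -0.3002  0.    ]
0.043268401144565455 0.06225165967909179 0.06033191889301488 0.06376077074341144
mid [ 0.37385937 -0.26945353  0.13      ] [ 3.78267102e-01 -2.70761116e-01  5.55111512e-17]
-16.57990791727322
at [ 0.3675 -0.304   0.2194] yaw 73.12 w 0.0852 t 17.35
(np.float64(0.37385936810482784), np.float64(-0.26945352911091475), 0.128, 73) -> [34.9, -3.9, 91.4] roll 0.1
```

Request:
arm_command([
  {"gripper":-1,"travel":[18,-2,40],"roll":0},
  {"gripper":-1,"travel":[18,-2,75],"roll":0},
  {"gripper":-1,"travel":[18,-2,91],"roll":0},
  {"gripper":-1,"travel":[18,-2,91],"roll":0},
  {"gripper":0,"travel":[18,-2,91],"roll":0},
  {"gripper":0,"travel":[18,-2,91],"roll":0},
  {"gripper":0,"travel":[18,-2,91],"roll":0},
  {"gripper":0,"travel":[18,-2,91],"roll":0},
], squeeze=20)

```text
t: 18.35
tool_pos: [0.3712, -0.2867, 0.1297]
tcp_rot: [[0.29, 0.957, 0.001], [0.957, -0.29, -0.001], [-0.0, 0.001, -1.0]]
wrist_force: [0.4, -1.9, 1.5]
grip_width: 0.0673
gripper_force: 23.6
```

Request:
arm_command([
  {"gripper":0,"travel":[-5,0,0],"roll":0},
  {"gripper":0,"travel":[-10,0,0],"roll":0},
  {"gripper":0,"travel":[-15,0,0],"roll":0},
  {"gripper":0,"travel":[-20,0,1],"roll":0},
  {"gripper":0,"travel":[-25,0,1],"roll":0},
  {"gripper":0,"travel":[-30,0,2],"roll":0},
])

```text
t: 19.1
tool_pos: [0.3621, -0.3155, 0.1272]
tcp_rot: [[0.29, 0.957, -0.0], [0.957, -0.29, 0.0], [0.0, -0.0, -1.0]]
wrist_force: [1.2, 0.9, 4.1]
grip_width: 0.0673
gripper_force: 23.6
```

```bash
python3 -c "
from h import *
tq()"
```

```text
torque tool [-0.017  0.395  0.01 ] F [1.23 0.89 4.1 ] [ 0.3621 -0.3155  0.1272] 0.0673 19.1
torque tool [0.158 0.334 0.03 ] F [0.06 1.62 4.19] [ 0.3621 -0.316   0.1271] 0.0677 19.15
torque tool [ 0.081  0.351 -0.024] F [0.36 1.14 4.72] [ 0.3621 -0.3157  0.1272] 0.0674 19.2
```

```bash
cat > fit.py <<'E'
from h import *
from scipy.optimize import minimize
S=4; O=(320,130); W,H=110,110
def corners(x,y,z,yaw,a):  # origin=P2 edge midpoint on bench; a = tilt past standing (0 standing, 90 upside-down)
    X=np.array([np.cos(np.radians(yaw)),np.sin(np.radians(yaw)),0]);Y=np.array([X[1],-X[0],0]);Z=np.array([0,0,1.])
    c,s=np.cos(np.radians(a)),np.sin(np.radians(a))
    L=c*Z-s*X; D=c*X+s*Z      # length (B->A), flange tip -> web
    return [np.array([x,y,z])+l*L+d*D+w*Y for l in(0,.13) for d in(0,.046) for w in(-.034,.034)]
def mask(d,P):
    q=np.array([(w2px(d,p)+.5-O)*S for p in P]).astype(np.int32)
    m=np.zeros((H*S,W*S),np.uint8);cv2.fillConvexPoly(m,cv2.convexHull(q),1);return m
def fit(x0,names=range(5)):
    d=get_image("scene");g=cv2.cvtColor(d["img"],cv2.COLOR_BGR2GRAY)[O[1]:O[1]+H,O[0]:O[0]+W]
    g=cv2.resize(g,None,fx=S,fy=S,interpolation=cv2.INTER_LINEAR)
    ch=(g>45)&(g<112);ok=g>=45
    def f(p):
        q=np.array(x0,float);q[list(names)]=p;m=mask(d,corners(*q))>0
        m2=cv2.dilate(m.astype(np.uint8),np.ones((25,25)))>0
        return -(((m&ch).sum())-((m2&~m&ch).sum())-((m&~ch&ok).sum()))/S**2
    return d,f
E
python3 - <<'E'
from fit import *
u=np.array([.29,.957])
best=[]
d,f=fit((0,0,0,73,0))
for q in range(-40,41,5):
  for s in(-8,-4,0,4,8):
    for z in (0,.005):
      for a in range(-5,45,5):
        p=np.array([.3705,-.2912])+q/1000*u+s/1000*np.array([.957,-.29]);best.append((f((*p,z,73,a)),q,s,z,a))
best.sort();print(*best[:6],sep="\n")
g=cv2.cvtColor(cv2.imread('pics/s7a.png'),6);print(g[200:212:3,365:380:3])
E
```

```text
(np.float64(-506.9375), 0, 0, 0, 15)
(np.float64(-496.75), 0, -4, 0.005, 15)
(np.float64(-491.8125), 0, 0, 0.005, 15)
(np.float64(-489.0), -5, 0, 0, 10)
(np.float64(-486.4375), 5, 4, 0, 15)
(np.float64(-485.8125), -5, -4, 0.005, 15)
[[69 81 80 82 77]
 [51 81 78 82 77]
 [74 78 82 91 74]
 [67 80 82 75 75]]
```

Request:
arm_command([
  {"gripper":0,"travel":[-5,0,1],"roll":0},
  {"gripper":0,"travel":[-10,0,2],"roll":0},
  {"gripper":0,"travel":[-15,0,4],"roll":0},
  {"gripper":0,"travel":[-20,0,5],"roll":0},
  {"gripper":0,"travel":[-25,0,7],"roll":0},
  {"gripper":0,"travel":[-30,0,9],"roll":0},
  {"gripper":0,"travel":[-35,0,12],"roll":0},
  {"gripper":0,"travel":[-40,0,15],"roll":0},
  {"gripper":0,"travel":[-40,0,15],"roll":0},
])

```text
t: 20.42
tool_pos: [0.3507, -0.3546, 0.1124]
tcp_rot: [[0.291, 0.957, 0.001], [0.957, -0.291, -0.001], [-0.001, 0.001, -1.0]]
wrist_force: [-0.8, -1.9, 7.9]
grip_width: 0.0675
gripper_force: 24.4
```

```bash
cat > chk.py <<'E'
from fit import *
import sys
lo,hi=int(sys.argv[1]),int(sys.argv[2])
u=np.array([.29,.957]);best=[];tq()
d,f=fit((0,0,0,73,0))
for q in range(-40,41,5):
  for s in(-8,-4,0,4,8):
    for z in (0,.005,.01):
      for a in range(lo,hi,5):
        p=np.array([.3705,-.2912])+q/1000*u+s/1000*np.array([.957,-.29]);best.append((f((*p,z,73,a)),q,s,z,a))
best.sort();print(*best[:5],sep="\n")
E
python3 chk.py 0 70
```

```text
torque tool [ 0.04  -0.161 -0.073] F [-0.78 -1.94  7.88] [ 0.3507 -0.3546  0.1124] 0.0675 20.425
torque tool [ 0.063 -0.225  0.027] F [-0.36 -2.66  7.9 ] [ 0.3508 -0.3544  0.1124] 0.0677 20.475
torque tool [ 0.032 -0.159  0.026] F [-0.87 -2.41  7.23] [ 0.3508 -0.3544  0.1125] 0.0673 20.525
(np.float64(-388.0), -10, -4, 0.005, 30)
(np.float64(-373.4375), -10, -8, 0.005, 30)
(np.float64(-371.25), -15, -8, 0.01, 30)
(np.float64(-365.5), -5, 0, 0, 30)
(np.float64(-359.6875), -10, 0, 0.005, 30)
```

Request:
arm_command([
  {"gripper":0,"travel":[-5,0,3],"roll":0},
  {"gripper":0,"travel":[-10,0,7],"roll":0},
  {"gripper":0,"travel":[-15,0,11],"roll":0},
  {"gripper":0,"travel":[-20,0,15],"roll":0},
  {"gripper":0,"travel":[-25,0,20],"roll":0},
  {"gripper":0,"travel":[-30,0,25],"roll":0},
  {"gripper":0,"travel":[-35,0,31],"roll":0},
  {"gripper":0,"travel":[-38,0,35],"roll":0},
  {"gripper":0,"travel":[-38,0,35],"roll":0},
])

```text
t: 21.75
tool_pos: [0.3398, -0.3916, 0.0774]
tcp_rot: [[0.291, 0.957, 0.001], [0.957, -0.291, -0.003], [-0.002, 0.002, -1.0]]
wrist_force: [-2.6, -6.8, 6.9]
grip_width: 0.0671
gripper_force: 29.5
```

```bash
python3 chk.py 20 95
```

```text
torque tool [ 0.066 -0.778 -0.003] F [-2.58 -6.82  6.86] [ 0.3398 -0.3916  0.0774] 0.0671 21.75
torque tool [ 0.12  -0.763  0.024] F [-1.68 -6.67  6.88] [ 0.3398 -0.3915  0.0775] 0.0671 21.8
torque tool [ 0.073 -0.767 -0.018] F [-1.83 -6.1   6.28] [ 0.3398 -0.3915  0.0776] 0.0674 21.85
(np.float64(-151.1875), -30, -8, 0, 40)
(np.float64(-143.8125), -20, -8, 0, 45)
(np.float64(-142.625), -20, -4, 0, 45)
(np.float64(-141.3125), -30, -4, 0, 40)
(np.float64(-138.75), -25, -8, 0.005, 45)
```

Request:
arm_command([
  {"gripper":0,"travel":[-3,0,5],"roll":0},
  {"gripper":0,"travel":[-6,0,10],"roll":0},
  {"gripper":0,"travel":[-9,0,15],"roll":0},
  {"gripper":0,"travel":[-12,0,20],"roll":0},
  {"gripper":0,"travel":[-14,0,26],"roll":0},
  {"gripper":0,"travel":[-16,0,32],"roll":0},
  {"gripper":0,"travel":[-18,0,38],"roll":0},
  {"gripper":0,"travel":[-19,0,44],"roll":0},
  {"gripper":0,"travel":[-19,0,44],"roll":0},
])

```text
t: 23.08
tool_pos: [0.3343, -0.4092, 0.0332]
tcp_rot: [[0.291, 0.957, 0.001], [0.957, -0.291, -0.001], [-0.001, 0.001, -1.0]]
wrist_force: [-0.3, -3.9, 5.5]
grip_width: 0.0675
gripper_force: 33.1
```

```bash
sed -i 's/^S=4.*/S=4; O=(320,130); W,H=130,130/' fit.py; python3 chk.py 40 100
```

```text
torque tool [-0.238  0.143  0.132] F [-0.29 -3.94  5.46] [ 0.3343 -0.4092  0.0332] 0.0675 23.075
torque tool [-0.224  0.118  0.176] F [-0.52 -3.81  5.38] [ 0.3343 -0.4091  0.0333] 0.0673 23.125
torque tool [-0.184  0.115  0.112] F [-0.03 -4.63  6.09] [ 0.3343 -0.4091  0.0333] 0.0674 23.175
(np.float64(133.625), -40, -8, 0, 50)
(np.float64(138.625), -15, -8, 0, 70)
(np.float64(139.1875), -35, -8, 0, 55)
(np.float64(140.9375), -30, -8, 0, 55)
(np.float64(147.25), -10, -8, 0, 70)
```

Request:
arm_command([
  {"gripper":0,"travel":[-1,0,5],"roll":0},
  {"gripper":0,"travel":[-1,0,10],"roll":0},
  {"gripper":0,"travel":[-1,0,10],"roll":0},
  {"gripper":-1,"travel":[-1,0,10],"roll":0},
  {"gripper":-1,"travel":[-1,0,10],"roll":0},
  {"gripper":-1,"travel":[-1,0,10],"roll":0},
  {"gripper":-1,"travel":[-1,0,-30],"roll":0},
  {"gripper":-1,"travel":[-1,0,-90],"roll":0},
  {"gripper":-1,"travel":[20,0,-150],"roll":0},
  {"gripper":-1,"travel":[80,0,-200],"roll":0},
  {"gripper":-1,"travel":[140,0,-200],"roll":0},
  {"gripper":-1,"travel":[200,0,-200],"roll":0},
  {"gripper":-1,"travel":[250,0,-200],"roll":0},
  {"gripper":-1,"travel":[250,0,-200],"roll":0},
])

```text
t: 25.02
tool_pos: [0.4071, -0.1656, 0.2334]
tcp_rot: [[0.285, 0.958, -0.0], [0.958, -0.285, 0.0], [0.0, -0.0, -1.0]]
wrist_force: [0.7, 0.6, -0.2]
grip_width: 0.0854
gripper_force: 0.0
```

```bash
cat > cov.py <<'E'
from h import *
import sys
from scipy.optimize import minimize
# fit box (x,y,yaw of length) of the lying channel by silhouette in both cameras
def hullmask(d,p,O,W,H,S,z0=0,L=.13,wd=.068,h=.046):
    x,y,a=p;c,s=np.cos(a),np.sin(a)
    P=[[x+i*L/2*c-j*wd/2*s,y+i*L/2*s+j*wd/2*c,z] for i in(-1,1) for j in(-1,1) for z in(z0,z0+h)]
    q=np.array([(w2px(d,t)+.5-O)*S for t in P])
    m=np.zeros((H*S,W*S),np.uint8);cv2.fillConvexPoly(m,cv2.convexHull(np.round(q*16).astype(np.int32)),1,shift=4);return m>0
E
python3 - <<'E'
from cov import *
x0=[.345,-.365]
S=4
for n in("top","scene"):
    d=get_image(n);cv2.imwrite(f"pics/{n}8.png",d["img"])
    c=w2px(d,[*x0,.02]);O=(c-35).astype(int);W=H=70
    g=cv2.cvtColor(d["img"],cv2.COLOR_BGR2GRAY)[O[1]:O[1]+H,O[0]:O[0]+W]
    print(n,O,c,"hist",np.histogram(g,bins=range(0,256,16))[0])
    g=cv2.resize(g,None,fx=S,fy=S,interpolation=cv2.INTER_LINEAR)
    ch=(g<112)
    def f(p):
        m=hullmask(d,p,O,W,H,S);m2=cv2.dilate(m.astype(np.uint8),np.ones((25,25)))>0
        return (-(m&ch).sum()+(m&~ch).sum()+(m2&~m&ch).sum())/S**2/100
    b=min((f((x0[0]+i/200,x0[1]+j/200,np.radians(73+k))),i,j,k) for i in range(-8,9) for j in range(-10,11) for k in(-10,0,10));print(b)
    i,j,k=b[1:];r=minimize(f,[x0[0]+i/200,x0[1]+j/200,np.radians(73+k)],method="Nelder-Mead",options=dict(initial_simplex=np.array([x0[0]+i/200,x0[1]+j/200,np.radians(73+k)])+np.array([[0,0,0],[.006,0,0],[0,.006,0],[0,0,.1]])))
    print(r.x[:2].round(4),np.degrees(r.x[2]).round(1),r.fun)
    P=r.x;m=hullmask(d,P,O,W,H,S);print("mean gray inside",g[m].mean().round(1),"m area",m.sum()/S**2,"dark frac",ch[m].mean())
E
```

```text
top [370 179] [405.8489353  214.79203727] hist [   0    9   33   59   52  220  858  452  427  338 1209 1230   13    0
    0]
(np.float64(1.98125), -8, 8, -10)
[ 0.2508 -0.4019] 76.7 -3.8375
mean gray inside 107.6 m area 711.875 dark frac 0.8625987708516243
scene [364 200] [399.78710545 235.52679835] hist [  0   0   5  31 206 170 272 902 317 303 245 350 111  70 783]
(np.float64(4.273125), 0, 4, -10)
[ 0.3454 -0.3425] 64.2 4.17125
mean gray inside 133.4 m area 1417.25 dark frac 0.35482448403598515
```

```bash
python3 - <<'E'
from cov import *
for n,x0 in(("top",[.345,-.36]),("scene",[.345,-.36])):
    d=get_image(n);im=cv2.GaussianBlur(d["img"],(3,3),0).astype(float)
    c=w2px(d,[*x0,.03]).astype(int);print(n,c)
    for y in range(c[1]-24,c[1]+25,4):
        print(" ".join(f"{int(im[y,x].mean()):3d}/{int(100*im[y,x,2]/im[y,x,0]):3d}" for x in range(c[0]-32,c[0]+33,5)))
E
```

```text
top [404 214]
181/108 181/108 182/107 181/108 181/108 181/108 182/108 180/108 182/108 159/107 130/108  99/108  97/107
182/108 182/108 182/108 183/108 183/108 183/108 181/108 182/108 172/107 159/108 161/108  96/108  96/106
181/107 180/108 150/106 136/103 155/102 175/106 181/108 182/108 161/108 159/109 160/107 160/108 162/108
182/108 182/108 150/104 100/101 125/102 119/102 128/101 155/106 160/108 159/108 159/109 159/108 159/108
182/108 182/108 137/102 122/102 108/102 120/102 118/101 122/103 123/103 159/103 169/108 181/108 182/108
182/108 180/108 134/103 136/102  99/102 127/103 121/103  91/101 128/101 137/102 160/108 165/108 182/108
181/108 136/106 124/100 140/102 137/102 134/101 138/103 128/102 122/102 137/102 160/108 165/107 180/108
182/108 125/108 108/106  59/101  95/102 149/100 140/102 139/102 106/101 136/105 160/107 182/107 175/108
182/107 124/106 121/107 122/107 119/107  75/106  62/101 124/101 120/102 130/108 158/107 160/107 160/108
182/108 116/107 120/108 121/107 121/107 108/107  99/107  75/105  54/103 159/108 158/107 161/108 159/107
180/108 179/108 137/108  96/107  98/109  99/10
[... 933 characters left out ...]
/103  61/105 190/102 185/103 184/103 186/103 146/103 190/103 194/107 223/107
145/110 147/110 142/109  83/104  81/105  67/103 150/103 164/103 136/102 183/103  89/103 217/107 225/106
157/110 147/110 146/110 144/109  84/104  77/102  71/102 147/104 159/104 108/108  76/105 224/106 231/105
218/107 111/138 121/113 133/110 144/110  89/105  70/105  58/103 101/107 110/110 161/109 224/106 227/105
188/118 115/167 107/167 111/155 112/123 112/110  78/105  69/105 108/109 113/109 223/106 223/107 225/106
121/153 124/160 116/165 110/165 110/168 113/164 116/142  81/111 110/111 200/108 223/107 223/107 236/104
109/158 115/158 118/158 122/161 124/160 113/163 116/165 119/165 131/147 201/113 223/107 224/106 224/106
```

```bash
cat >> cov.py <<'E'
def chroma_fit(x0,yaw0,z0=0,name="top",thr=1.05,h=.046,**k):
    S=4;d=get_image(name);c=w2px(d,[*x0,z0+.03]);O=(c-35).astype(int);W=H=70
    im=cv2.resize(cv2.GaussianBlur(d["img"],(0,0),.7)[O[1]:O[1]+H,O[0]:O[0]+W].astype(np.float32),None,fx=S,fy=S,interpolation=cv2.INTER_LINEAR)
    ch=(im[...,2]/(im[...,0]+1e-3)<thr)
    def f(p):
        m=hullmask(d,p,O,W,H,S,z0,h=h,**k);m2=cv2.dilate(m.astype(np.uint8),np.ones((33,33)))>0
        return (-(m&ch).sum()+(m&~ch).sum()+(m2&~m&ch).sum())/S**2/100
    b=min((f((x0[0]+i/200,x0[1]+j/200,np.radians(yaw0+q))),i,j,q) for i in range(-6,7) for j in range(-8,9) for q in(-12,-6,0,6,12));i,j,q=b[1:]
    s=np.array([x0[0]+i/200,x0[1]+j/200,np.radians(yaw0+q)])
    r=minimize(f,s,method="Nelder-Mead",options=dict(initial_simplex=s+np.array([[0,0,0],[.006,0,0],[0,.006,0],[0,0,.1]])))
    m=hullmask(d,r.x,O,W,H,S,z0,h=h,**k);print(name,r.x[:2].round(4),"yaw",np.degrees(r.x[2]).round(1),"score",round(r.fun,2),"area",m.sum()/S**2/100,"in",ch[m].mean().round(2));return r.x
E
python3 -c "
from cov import *
x=chroma_fit([.345,-.36],73)
x=chroma_fit([.345,-.36],73,h=.05)
go((*x[:2],.2,73))"
```

```text
top [ 0.3556 -0.339 ] yaw 73.5 score -7.78 area 9.073125 in 0.93
top [ 0.3551 -0.3382] yaw 72.6 score -7.47 area 9.2175 in 0.91
at [ 0.4065 -0.1699  0.2331] yaw 73.02 w 0.0853 t 25.325
(np.float64(0.35510740691447945), np.float64(-0.33824119234542943), 0.2, 73) -> [-176.0, 0.0, 33.1] roll 0.0
```

```bash
cat >> cov.py <<'E'
def base_fit(x0=[.402,.182],yaw0=84.5,thr=42,name="top"):
    S=4;d=get_image(name);c=w2px(d,[*x0,.03]);O=(c-35).astype(int);W=H=70
    g=cv2.resize(cv2.cvtColor(d["img"],cv2.COLOR_BGR2GRAY)[O[1]:O[1]+H,O[0]:O[0]+W],None,fx=S,fy=S,interpolation=cv2.INTER_LINEAR)
    ch=g>thr
    def f(p):
        m=hullmask(d,p,O,W,H,S,.004);m2=cv2.dilate(m.astype(np.uint8),np.ones((17,17)))>0
        return (-(m&ch).sum()+(m&~ch).sum()+(m2&~m&ch).sum())/S**2/100
    s=np.array([*x0,np.radians(yaw0)])
    r=minimize(f,s,method="Nelder-Mead",options=dict(initial_simplex=s+np.array([[0,0,0],[.006,0,0],[0,.006,0],[0,0,.1]])))
    m=hullmask(d,r.x,O,W,H,S,.004);print(name,r.x[:2].round(4),"yaw",np.degrees(r.x[2]).round(1),"score",round(r.fun,2),"area",m.sum()/S**2/100,"in",ch[m].mean().round(2))
E
python3 -c "
from cov import *
for t in (35,45): base_fit(thr=t);base_fit(thr=t,name='scene')
d=get_image('scene');c=w2px(d,[.402,.182,.05]).astype(int);g=cv2.cvtColor(d['img'],6)
print(c);print(g[c[1]-20:c[1]+21:4,c[0]-28:c[0]+29:4])
go((.3556,-.339,.1,73.3),(.3556,-.339,.028,73.3))"
```

```text
top [0.4124 0.1759] yaw 93.8 score -5.72 area 9.0375 in 0.96
scene [0.4016 0.1795] yaw 84.0 score -6.68 area 8.671875 in 1.0
top [0.4127 0.1737] yaw 94.6 score -5.05 area 9.028125 in 0.92
scene [0.4025 0.1816] yaw 84.0 score -6.81 area 8.669375 in 0.99
[260 156]
[[235 236 235 237 216  91  87  89  88  83  94  95 116 117 119]
 [230 235 235 237 237 236 237 184  88  88  88  92 111 116 120]
 [237 235 236 236 237 237 237 237 237 231 112  92 112 115 117]
 [235 234 236 235 237 237  78 209 153 237 237 237 216 117 117]
 [234 236 236 236 237 238  75  79  83  73 140 236 238 239 239]
 [236 237 237 157 211  32  89  80  82  82  87  79 103 239 239]
 [237 237 238  77  79 132 102 103  98  79  79  84  81  28 103]
 [237 211  32  71  82  79  81 138  77 109  89  80  84  25  29]
 [ 62  28  17  19  31  79  79  83  83  76 104 103  85  27 180]
 [237 132  14  18  16  15  48  54  78 136  89  97  24 230 228]
 [237 237 178 123  16  17  15  20  61  94  85  39 239 238 239]]
at [ 0.4066 -0.1693  0.2332] yaw 73.07 w 0.0854 t 25.575
(0.3556, -0.339, 0.1, 73.3) -> [-177.2, 0.6, 133.2] roll -0.2
(0.3556, -0.339, 0.028, 73.3) -> [-177.2, 0.6, 205.2] roll -0.2
```

Request:
arm_command([
  {"gripper":-1,"travel":[-60,0,20],"roll":0},
  {"gripper":-1,"travel":[-120,0,50],"roll":0},
  {"gripper":-1,"travel":[-165,0,95],"roll":0},
  {"gripper":-1,"travel":[-177,0,130],"roll":0},
  {"gripper":-1,"travel":[-177,0,165],"roll":0},
  {"gripper":-1,"travel":[-177,0,190],"roll":0},
  {"gripper":-1,"travel":[-177,0,205],"roll":0},
  {"gripper":-1,"travel":[-177,0,205],"roll":0},
  {"gripper":0,"travel":[-177,0,205],"roll":0},
  {"gripper":0,"travel":[-177,0,205],"roll":0},
  {"gripper":0,"travel":[-177,0,205],"roll":0},
  {"gripper":0,"travel":[-177,0,205],"roll":0},
  {"gripper":0,"travel":[-177,0,202],"roll":0},
], squeeze=30)

```text
t: 27.2
tool_pos: [0.3554, -0.3382, 0.0317]
tcp_rot: [[0.29, 0.957, 0.0], [0.957, -0.29, -0.0], [-0.0, 0.0, -1.0]]
wrist_force: [-0.6, -0.5, -2.4]
grip_width: 0.067
gripper_force: 34.7
```

Request:
arm_command([
  {"gripper":0,"travel":[0,0,-20],"roll":0},
  {"gripper":0,"travel":[0,0,-60],"roll":0},
  {"gripper":0,"travel":[0,0,-110],"roll":0},
  {"gripper":0,"travel":[0,0,-150],"roll":0},
  {"gripper":0,"travel":[0,0,-170],"roll":0},
  {"gripper":0,"travel":[0,0,-170],"roll":0},
])

```text
t: 27.95
tool_pos: [0.3555, -0.3383, 0.2024]
tcp_rot: [[0.29, 0.957, 0.002], [0.957, -0.29, -0.002], [-0.001, 0.002, -1.0]]
wrist_force: [0.0, 0.2, -3.8]
grip_width: 0.0676
gripper_force: 35.9
```

```bash
python3 -c "
from h import *
tq()
go((.43,-.15,.2,83.8),(.44,.16,.2,83.8))"
```

```text
torque tool [-0.034  0.033  0.011] F [ 0.02  0.17 -3.79] [ 0.3555 -0.3383  0.2024] 0.0676 27.95
torque tool [-0.028 -0.024 -0.071] F [-0.18  0.21 -4.11] [ 0.3552 -0.338   0.2013] 0.0676 28.0
torque tool [ 0.086  0.05  -0.006] F [ 0.28 -1.12 -4.22] [ 0.3551 -0.3378  0.2006] 0.0674 28.05
at [ 0.355  -0.3378  0.2003] yaw 73.12 w 0.0674 t 28.1
(0.43, -0.15, 0.2, 83.8) -> [201.4, 17.2, 0.3] roll -10.7
(0.44, 0.16, 0.2, 83.8) -> [501.0, -63.2, 0.3] roll -10.7
```

Request:
arm_command([
  {"gripper":0,"travel":[25,2,0],"roll":-2},
  {"gripper":0,"travel":[65,6,0],"roll":-4},
  {"gripper":0,"travel":[110,10,0],"roll":-6},
  {"gripper":0,"travel":[155,14,0],"roll":-8},
  {"gripper":0,"travel":[201,17,0],"roll":-10.7},
  {"gripper":0,"travel":[247,5,0],"roll":-10.7},
  {"gripper":0,"travel":[293,-7,0],"roll":-10.7},
  {"gripper":0,"travel":[339,-20,0],"roll":-10.7},
  {"gripper":0,"travel":[385,-32,0],"roll":-10.7},
  {"gripper":0,"travel":[431,-45,0],"roll":-10.7},
  {"gripper":0,"travel":[471,-55,0],"roll":-10.7},
  {"gripper":0,"travel":[495,-61,0],"roll":-10.7},
  {"gripper":0,"travel":[501,-63,0],"roll":-10.7},
  {"gripper":0,"travel":[501,-63,0],"roll":-10.7},
])

```text
t: 29.85
tool_pos: [0.4402, 0.1593, 0.2006]
tcp_rot: [[0.107, 0.994, -0.001], [0.994, -0.107, -0.0], [-0.001, -0.001, -1.0]]
wrist_force: [0.9, 0.5, -2.7]
grip_width: 0.0679
gripper_force: 35.7
```

```bash
python3 -c "
from h import *
tq()
go((.4288,.1771,.12,83.8),(.4288,.1771,.06,83.8))"
```

```text
torque tool [0.021 0.032 0.043] F [ 0.93  0.51 -2.73] [0.4402 0.1593 0.2006] 0.0679 29.85
torque tool [-0.037 -0.014  0.016] F [-0.01  0.25 -1.83] [0.4403 0.159  0.2007] 0.0674 29.9
torque tool [-0.044  0.028 -0.018] F [-0.52 -0.49 -2.88] [0.4404 0.1588 0.2009] 0.0678 29.95
at [0.4405 0.1587 0.2011] yaw 83.77 w 0.0677 t 30.0
(0.4288, 0.1771, 0.12, 83.8) -> [17.0, -13.6, 81.1] roll -0.0
(0.4288, 0.1771, 0.06, 83.8) -> [17.0, -13.6, 141.1] roll -0.0
```

Request:
arm_command([
  {"gripper":0,"travel":[6,-5,20],"roll":0},
  {"gripper":0,"travel":[17,-14,50],"roll":0},
  {"gripper":0,"travel":[17,-14,80],"roll":0},
  {"gripper":0,"travel":[17,-14,100],"roll":0},
  {"gripper":0,"travel":[17,-14,112],"roll":0},
  {"gripper":0,"travel":[17,-14,119],"roll":0},
  {"gripper":0,"travel":[17,-14,125],"roll":0},
  {"gripper":0,"travel":[17,-14,130],"roll":0},
  {"gripper":0,"travel":[17,-14,135],"roll":0},
  {"gripper":0,"travel":[17,-14,135],"roll":0},
])

```text
t: 31.25
tool_pos: [0.4284, 0.1779, 0.0661]
tcp_rot: [[0.108, 0.994, -0.0], [0.994, -0.108, 0.0], [-0.0, -0.0, -1.0]]
wrist_force: [0.2, 0.4, -2.9]
grip_width: 0.0673
gripper_force: 35.6
```

```bash
python3 -c "
from h import *
tq()"
```

```text
torque tool [ 0.021  0.013 -0.009] F [ 0.23  0.42 -2.95] [0.4284 0.1779 0.0661] 0.0673 31.25
torque tool [ 0.015 -0.087  0.009] F [-0.03  0.08 -3.02] [0.4285 0.178  0.0663] 0.0676 31.3
torque tool [ 0.051 -0.024  0.016] F [ 0.79 -0.1  -1.99] [0.4285 0.178  0.0664] 0.0674 31.35
```

Interlocked freely with no contact force. I'll carry on down slowly.

Request:
arm_command([
  {"gripper":0,"travel":[0,0,5],"roll":0},
  {"gripper":0,"travel":[0,0,10],"roll":0},
  {"gripper":0,"travel":[0,0,15],"roll":0},
  {"gripper":0,"travel":[0,0,19],"roll":0},
  {"gripper":0,"travel":[0,0,22],"roll":0},
  {"gripper":0,"travel":[0,0,24],"roll":0},
  {"gripper":0,"travel":[0,0,26],"roll":0},
  {"gripper":0,"travel":[0,0,26],"roll":0},
])

```text
t: 32.4
tool_pos: [0.4284, 0.1779, 0.0402]
tcp_rot: [[0.108, 0.994, -0.0], [0.994, -0.108, 0.0], [0.0, -0.0, -1.0]]
wrist_force: [0.3, -0.6, -3.3]
grip_width: 0.0674
gripper_force: 35.8
```

Request:
arm_command([
  {"gripper":0,"travel":[0,0,1],"roll":0},
  {"gripper":0,"travel":[0,0,2],"roll":0},
  {"gripper":0,"travel":[0,0,2],"roll":0},
])

```text
t: 32.78
tool_pos: [0.4284, 0.1779, 0.0382]
tcp_rot: [[0.108, 0.994, -0.0], [0.994, -0.108, 0.0], [0.0, -0.0, -1.0]]
wrist_force: [0.5, -0.1, -2.5]
grip_width: 0.0673
gripper_force: 35.8
```

Request:
arm_command([
  {"gripper":0,"travel":[0,0,1],"roll":0},
  {"gripper":0,"travel":[0,0,2],"roll":0},
  {"gripper":0,"travel":[0,0,2],"roll":0},
])

```text
t: 33.15
tool_pos: [0.4285, 0.178, 0.0372]
tcp_rot: [[0.108, 0.994, 0.001], [0.994, -0.108, 0.0], [0.0, 0.001, -1.0]]
wrist_force: [-2.3, -1.1, 15.3]
grip_width: 0.0673
gripper_force: 37.9
```

Request:
arm_command([
  {"gripper":0,"travel":[0,0,-1],"roll":0},
  {"gripper":-0.78,"travel":[0,0,-1],"roll":0},
  {"gripper":-0.78,"travel":[0,0,-1],"roll":0},
  {"gripper":-0.78,"travel":[0,0,-1],"roll":0},
  {"gripper":-0.78,"travel":[0,0,-10],"roll":0},
  {"gripper":-0.78,"travel":[0,0,-30],"roll":0},
  {"gripper":-0.78,"travel":[0,0,-70],"roll":0},
  {"gripper":-0.78,"travel":[0,0,-120],"roll":0},
  {"gripper":-0.78,"travel":[-60,0,-160],"roll":0},
  {"gripper":-0.78,"travel":[-120,0,-160],"roll":0},
  {"gripper":-0.78,"travel":[-180,0,-160],"roll":0},
  {"gripper":-0.78,"travel":[-180,0,-160],"roll":0},
])

```text
t: 34.65
tool_pos: [0.4087, -0.0042, 0.197]
tcp_rot: [[0.113, 0.994, 0.001], [0.994, -0.113, -0.0], [-0.0, 0.001, -1.0]]
wrist_force: [0.4, 0.5, 0.5]
grip_width: 0.0764
gripper_force: 0.0
```

```bash
cat > pair.py <<'E'
from cov import *
# fit the cover's lit web face (z .054) against base: scene image brightness segmentation
def cover_fit(x0,yaw0=83.8,name="scene"):
    S=4;d=get_image(name);c=w2px(d,[*x0,.05]);O=(c-35).astype(int);W=H=70
    g=cv2.resize(cv2.cvtColor(d["img"],6)[O[1]:O[1]+H,O[0]:O[0]+W],None,fx=S,fy=S,interpolation=cv2.INTER_LINEAR).astype(float)
    def f(p):  # contrast between face and a thin ring about it
        m=hullmask(d,p,O,W,H,S,.0535,h=.0005).astype(np.uint8);i=cv2.erode(m,np.ones((5,5)))>0
        r=(cv2.dilate(m,np.ones((15,15)))>0)&(cv2.dilate(m,np.ones((5,5)))==0)
        v=np.median(g[i]);return (np.abs(g[i]-v)>35).mean()+(np.abs(g[r]-v)<35).mean()
    b=min((f((x0[0]+i/250,x0[1]+j/250,np.radians(yaw0+q))),i,j,q) for i in range(-5,6) for j in range(-5,6) for q in(-4,0,4));i,j,q=b[1:]
    s=np.array([x0[0]+i/250,x0[1]+j/250,np.radians(yaw0+q)])
    r=minimize(f,s,method="Nelder-Mead",options=dict(initial_simplex=s+np.array([[0,0,0],[.004,0,0],[0,.004,0],[0,0,.06]])))
    print("cover",name,r.x[:2].round(4),"yaw",np.degrees(r.x[2]).round(1),"cost",round(r.fun,3));return r.x
if __name__=="__main__":
    a=cover_fit([.428,.178]);cover_fit([.428,.178],name="top")
    d=get_image("scene");g=cv2.cvtColor(d["img"],6);c=w2px(d,[.428,.178,.05]).astype(int);print(c)
    print(g[c[1]-20:c[1]+25:4,c[0]-32:c[0]+33:4])
    go((.428,.178,.2,83.8))
E
python3 pair.py
```

```text
cover scene [0.4249 0.1746] yaw 88.2 cost 0.071
cover top [0.4508 0.1564] yaw 79.6 cost 0.841
[265 152]
[[234 206  86  88  88  84  86  87  91  77  94  96 114  45  17  13  93]
 [235 233 234 234 175  87  87  82  86  78  93  93 112 115  61  14 100]
 [235 233 235 235 234 235 227 113  87  82  93  94 116 120 118  11  69]
 [234 234 235 234 234 235 196 178 210 212  84  95 116 113 116  96 108]
 [234 233 234 236 219 171 145 169 170 173 213 235 178 114 114 118 112]
 [232 234 235 235 136 170 174 168 157 171 178 179 221 236 228 136 120]
 [235 235 165 196  78  72 135 175 174 138 178 155 178 114 238 238 238]
 [235 236 231  76  83 142  79  62 128 182 174 177  71  71 158 237 237]
 [235 125  29  54  78  82  87 112  74  57 123  76  51  60  30 151 238]
 [ 27  22  16  18  50  65  81  83 101  78  82  76  79  18 208 225 237]
 [234  96  15  16  17  15  61  72  79  76  76  65  28 219 220 220 233]
 [235 235 147  73  17  14  16  23  67  82  31 156 218 217 217 237 238]]
at [ 0.4091 -0.0007  0.1966] yaw 83.8 w 0.076 t 34.8
(0.428, 0.178, 0.2, 83.8) -> [179.7, -0.5, -3.4] roll -0.0
```

```bash
python3 -c "
from h import *
go((.4856,.1706,.15,83.8),(.4856,.1706,.045,83.8))"
```

```text
at [ 0.4091 -0.0007  0.1966] yaw 83.8 w 0.076 t 34.8
(0.4856, 0.1706, 0.15, 83.8) -> [178.6, 57.6, 46.6] roll -0.0
(0.4856, 0.1706, 0.045, 83.8) -> [178.6, 57.6, 151.6] roll -0.0
```

Request:
arm_command([
  {"gripper":1,"travel":[60,20,0],"roll":0},
  {"gripper":1,"travel":[120,45,10],"roll":0},
  {"gripper":1,"travel":[170,60,40],"roll":0},
  {"gripper":1,"travel":[179,60,75],"roll":0},
  {"gripper":1,"travel":[179,60,110],"roll":0},
  {"gripper":1,"travel":[179,60,140],"roll":0},
  {"gripper":1,"travel":[179,60,152],"roll":0},
  {"gripper":1,"travel":[179,60,152],"roll":0},
])

```text
t: 35.8
tool_pos: [0.4876, 0.1714, 0.044]
tcp_rot: [[0.106, 0.994, -0.001], [0.994, -0.106, -0.0], [-0.0, -0.001, -1.0]]
wrist_force: [-0.5, 0.0, -0.1]
grip_width: -0.0003
gripper_force: 0.0
```

```bash
python3 -c "
from h import *
tq()"
```

```text
torque tool [-0.003  0.014  0.001] F [-0.55  0.   -0.12] [0.4876 0.1714 0.044 ] -0.0003 35.8
torque tool [-0.023  0.019 -0.009] F [0.55 0.55 0.09] [0.488  0.1712 0.0448] 0.0 35.85
torque tool [0.015 0.012 0.024] F [-0.07  0.5   0.34] [0.4883 0.1711 0.0451] 0.0001 35.9
```

Request:
arm_command([
  {"gripper":1,"travel":[0,-3,0],"roll":0},
  {"gripper":1,"travel":[0,-6,0],"roll":0},
  {"gripper":1,"travel":[0,-9,0],"roll":0},
  {"gripper":1,"travel":[0,-12,0],"roll":0},
  {"gripper":1,"travel":[0,-15,0],"roll":0},
])

```text
t: 36.58
tool_pos: [0.4733, 0.1722, 0.0444]
tcp_rot: [[0.108, 0.994, 0.001], [0.994, -0.108, 0.0], [0.0, 0.001, -1.0]]
wrist_force: [1.6, -1.1, 0.5]
grip_width: -0.0
gripper_force: 1.1
```

```bash
python3 -c "
from h import *
tq()"
```

```text
torque tool [-0.279 -0.011  0.002] F [ 1.6  -1.08  0.47] [0.4733 0.1722 0.0444] -0.0 36.575
torque tool [-0.26   0.027 -0.008] F [1.15 0.25 0.64] [0.4729 0.1722 0.0444] 0.0003 36.625
torque tool [-0.04  -0.035  0.043] F [0.58 0.33 0.2 ] [0.473  0.1722 0.0444] -0.0 36.675
```

Request:
arm_command([
  {"gripper":1,"travel":[0,-2,0],"roll":0},
  {"gripper":1,"travel":[0,-4,0],"roll":0},
  {"gripper":1,"travel":[0,-6,0],"roll":0},
  {"gripper":1,"travel":[0,-8,0],"roll":0},
  {"gripper":1,"travel":[0,-10,0],"roll":0},
  {"gripper":1,"travel":[0,-12,0],"roll":0},
  {"gripper":1,"travel":[0,-14,0],"roll":0},
  {"gripper":1,"travel":[0,-15,0],"roll":0},
])

```text
t: 37.72
tool_pos: [0.4581, 0.1737, 0.0443]
tcp_rot: [[0.108, 0.994, 0.0], [0.994, -0.108, 0.0], [0.0, 0.0, -1.0]]
wrist_force: [2.1, -0.6, 0.3]
grip_width: 0.0
gripper_force: 1.2
```

```bash
python3 -c "
from pair import *
tq()
base_fit(name='scene',x0=[.402,.18])
cover_fit([.412,.176])
"
```

```text
torque tool [-0.315 -0.063 -0.013] F [ 2.06 -0.62  0.3 ] [0.4581 0.1737 0.0443] 0.0 37.725
torque tool [-0.295  0.037 -0.045] F [1.89 0.3  0.49] [0.458  0.1737 0.0443] -0.0002 37.775
torque tool [-0.229  0.019  0.04 ] F [1.45 0.01 1.26] [0.458  0.1737 0.0443] -0.0002 37.825
scene [0.4028 0.1828] yaw 84.2 score -6.67 area 8.673125 in 1.0
cover scene [0.4109 0.1729] yaw 83.6 cost 0.366
```

Request:
arm_command([
  {"gripper":1,"travel":[0,-2,0],"roll":0},
  {"gripper":1,"travel":[0,-3,0],"roll":0},
  {"gripper":1,"travel":[0,-3,0],"roll":0},
  {"gripper":1,"travel":[0,5,0],"roll":0},
  {"gripper":1,"travel":[0,10,0],"roll":0},
  {"gripper":1,"travel":[0,10,-40],"roll":0},
  {"gripper":-1,"travel":[0,0,-90],"roll":0},
  {"gripper":-1,"travel":[0,-30,-90],"roll":0},
  {"gripper":-1,"travel":[0,-53,-90],"roll":0},
  {"gripper":-1,"travel":[0,-53,-90],"roll":0},
  {"gripper":-1,"travel":[0,-53,-60],"roll":0},
  {"gripper":-1,"travel":[0,-53,-45],"roll":0},
  {"gripper":-1,"travel":[0,-53,-35],"roll":0},
  {"gripper":-1,"travel":[0,-53,-35],"roll":0},
])

```text
t: 39.72
tool_pos: [0.4058, 0.1793, 0.0788]
tcp_rot: [[0.108, 0.994, -0.001], [0.994, -0.108, -0.0], [-0.0, -0.001, -1.0]]
wrist_force: [0.1, -0.2, 1.0]
grip_width: 0.0855
gripper_force: 0.0
```

```bash
python3 -c "
from pair import *
tq()
for h in (.046,): base_fit(name='scene',x0=[.402,.18])
"
```

```text
torque tool [ 0.034  0.015 -0.012] F [ 0.09 -0.21  1.05] [0.4058 0.1793 0.0788] 0.0855 39.725
torque tool [ 0.01  -0.015  0.002] F [-0.13  0.11 -0.26] [0.4059 0.1794 0.0793] 0.0853 39.775
torque tool [ 0.011  0.051 -0.001] F [-0.11 -0.51 -0.04] [0.4059 0.1794 0.0795] 0.0852 39.825
scene [0.4029 0.1818] yaw 84.9 score -6.42 area 8.674375 in 0.97
```

Request:
arm_command([
  {"gripper":-1,"travel":[0,0,5],"roll":0},
  {"gripper":-1,"travel":[0,0,10],"roll":0},
  {"gripper":-1,"travel":[0,0,14],"roll":0},
  {"gripper":-1,"travel":[0,0,17],"roll":0},
  {"gripper":-1,"travel":[0,0,20],"roll":0},
])

```text
t: 40.55
tool_pos: [0.4055, 0.1794, 0.0591]
tcp_rot: [[0.108, 0.994, -0.0], [0.994, -0.108, 0.0], [0.0, -0.0, -1.0]]
wrist_force: [-0.0, 0.3, 0.4]
grip_width: 0.0853
gripper_force: 0.0
```

Request:
arm_command([
  {"gripper":-1,"travel":[0,0,2],"roll":0},
  {"gripper":-1,"travel":[0,0,4],"roll":0},
  {"gripper":-1,"travel":[0,0,6],"roll":0},
])

```text
t: 40.92
tool_pos: [0.4055, 0.1794, 0.0532]
tcp_rot: [[0.108, 0.994, 0.0], [0.994, -0.108, 0.0], [0.0, 0.0, -1.0]]
wrist_force: [0.0, -0.3, 0.1]
grip_width: 0.0851
gripper_force: 0.0
```

Request:
arm_command([
  {"gripper":-1,"travel":[0,0,3],"roll":0},
  {"gripper":-1,"travel":[0,0,6],"roll":0},
  {"gripper":-1,"travel":[0,0,9],"roll":0},
])

```text
t: 41.3
tool_pos: [0.4055, 0.1794, 0.0441]
tcp_rot: [[0.108, 0.994, -0.0], [0.994, -0.108, 0.0], [0.0, -0.0, -1.0]]
wrist_force: [-0.0, 0.6, -0.2]
grip_width: 0.0855
gripper_force: 0.0
```

Request:
arm_command([
  {"gripper":-1,"travel":[0,0,3],"roll":0},
  {"gripper":-1,"travel":[0,0,6],"roll":0},
  {"gripper":-0.9,"travel":[0,0,6],"roll":0},
  {"gripper":-0.86,"travel":[0,0,6],"roll":0},
  {"gripper":-0.82,"travel":[0,0,6],"roll":0},
  {"gripper":-0.79,"travel":[0,0,6],"roll":0},
  {"gripper":-0.76,"travel":[0,0,6],"roll":0},
  {"gripper":-0.73,"travel":[0,0,6],"roll":0},
  {"gripper":-0.7,"travel":[0,0,6],"roll":0},
  {"gripper":-0.68,"travel":[0,0,6],"roll":0},
  {"gripper":-0.66,"travel":[0,0,6],"roll":0},
  {"gripper":-0.66,"travel":[0,0,6],"roll":0},
], squeeze=20)

```text
t: 42.8
tool_pos: [0.4048, 0.1794, 0.0385]
tcp_rot: [[0.108, 0.994, -0.001], [0.994, -0.108, -0.0], [-0.0, -0.001, -1.0]]
wrist_force: [-5.2, 1.3, 9.1]
grip_width: 0.0717
gripper_force: 20.8
```

```bash
python3 -c "
from h import *
tq()"
```

```text
torque tool [0.901 0.119 0.168] F [-5.22  1.25  9.1 ] [0.4048 0.1794 0.0385] 0.0717 42.8
torque tool [0.928 0.082 0.212] F [-4.82  1.2   8.86] [0.4048 0.1794 0.0385] 0.0716 42.85
torque tool [0.937 0.092 0.174] F [-4.54  0.93  8.48] [0.4047 0.1794 0.0385] 0.0717 42.9
```

Squeezed to 71.7 mm, so the box is closed. Next I'll release, then level the ends by pushing both from the right end with two spread fingers.

Request:
arm_command([
  {"gripper":-1,"travel":[0,0,0],"roll":0},
  {"gripper":-1,"travel":[0,0,0],"roll":0},
  {"gripper":-1,"travel":[0,0,-20],"roll":0},
  {"gripper":-1,"travel":[0,0,-60],"roll":0},
  {"gripper":-0.27,"travel":[-55,0,-80],"roll":0},
  {"gripper":-0.27,"travel":[-110,0,-80],"roll":0},
  {"gripper":-0.27,"travel":[-110,0,-60],"roll":0},
  {"gripper":-0.27,"travel":[-110,0,-30],"roll":0},
  {"gripper":-0.27,"travel":[-110,0,-5],"roll":0},
  {"gripper":-0.27,"travel":[-110,0,6],"roll":0},
  {"gripper":-0.27,"travel":[-110,0,6],"roll":0},
])

```text
t: 44.32
tool_pos: [0.3935, 0.0701, 0.032]
tcp_rot: [[0.107, 0.994, -0.001], [0.994, -0.107, 0.0], [-0.0, -0.001, -1.0]]
wrist_force: [0.1, -0.6, 0.3]
grip_width: 0.0544
gripper_force: 0.0
```

Request:
arm_command([
  {"gripper":-0.27,"travel":[3,0,0],"roll":0},
  {"gripper":-0.27,"travel":[7,0,0],"roll":0},
  {"gripper":-0.27,"travel":[11,0,0],"roll":0},
  {"gripper":-0.27,"travel":[15,0,0],"roll":0},
  {"gripper":-0.27,"travel":[18,0,0],"roll":0},
  {"gripper":-0.27,"travel":[21,0,0],"roll":0},
])

```text
t: 45.08
tool_pos: [0.3959, 0.0912, 0.0323]
tcp_rot: [[0.107, 0.994, 0.0], [0.994, -0.107, 0.0], [0.0, 0.0, -1.0]]
wrist_force: [-0.2, -0.3, 0.1]
grip_width: 0.0539
gripper_force: 0.0
```

```bash
python3 -c "
from pair import *
tq()
base_fit(name='scene',x0=[.402,.18])
cover_fit([.405,.178])
"
```

```text
torque tool [ 0.023 -0.015 -0.008] F [-0.15 -0.3   0.05] [0.3959 0.0912 0.0323] 0.0539 45.075
torque tool [-0.027 -0.005 -0.056] F [-0.34  0.07 -0.07] [0.396  0.0913 0.0323] 0.0542 45.125
torque tool [ 0.066 -0.023 -0.024] F [ 0.15 -0.23  0.06] [0.3959 0.0912 0.0323] 0.0545 45.175
scene [0.4021 0.1821] yaw 83.8 score -2.47 area 8.628125 in 0.73
cover scene [0.4052 0.1963] yaw 80.3 cost 0.463
```

Request:
arm_command([
  {"gripper":-0.27,"travel":[2,0,0],"roll":0},
  {"gripper":-0.27,"travel":[4,0,0],"roll":0},
  {"gripper":-0.27,"travel":[5,0,0],"roll":0},
])

```text
t: 45.7
tool_pos: [0.3965, 0.096, 0.0323]
tcp_rot: [[0.107, 0.994, 0.0], [0.994, -0.107, 0.0], [0.0, 0.0, -1.0]]
wrist_force: [0.2, 0.1, 0.0]
grip_width: 0.054
gripper_force: 0.0
```

Request:
arm_command([
  {"gripper":-0.27,"travel":[1,0,0],"roll":0},
  {"gripper":-0.27,"travel":[2,0,0],"roll":0},
  {"gripper":-0.27,"travel":[3,0,0],"roll":0},
])

```text
t: 46.08
tool_pos: [0.3968, 0.099, 0.0323]
tcp_rot: [[0.108, 0.994, 0.0], [0.994, -0.108, 0.0], [0.0, 0.0, -1.0]]
wrist_force: [-0.1, -0.4, 0.7]
grip_width: 0.054
gripper_force: 0.0
```

Request:
arm_command([
  {"gripper":-0.27,"travel":[1,0,0],"roll":0},
  {"gripper":-0.27,"travel":[2,0,0],"roll":0},
  {"gripper":-0.27,"travel":[3,0,0],"roll":0},
])

```text
t: 46.45
tool_pos: [0.3971, 0.1019, 0.0323]
tcp_rot: [[0.108, 0.994, 0.0], [0.994, -0.108, 0.0], [0.0, 0.0, -1.0]]
wrist_force: [0.4, -2.0, 0.5]
grip_width: 0.054
gripper_force: 1.2
```

Request:
arm_command([
  {"gripper":-0.27,"travel":[1,0,0],"roll":0},
  {"gripper":-0.27,"travel":[2,0,0],"roll":0},
  {"gripper":-0.27,"travel":[3,0,0],"roll":0},
])

```text
t: 46.82
tool_pos: [0.3974, 0.1049, 0.0323]
tcp_rot: [[0.108, 0.994, 0.0], [0.994, -0.108, 0.0], [0.0, 0.0, -1.0]]
wrist_force: [0.6, -2.5, 0.6]
grip_width: 0.0547
gripper_force: 1.2
```

Request:
arm_command([
  {"gripper":-0.27,"travel":[1,0,0],"roll":0},
  {"gripper":-0.27,"travel":[2,0,0],"roll":0},
])

```text
t: 47.08
tool_pos: [0.3975, 0.1068, 0.0323]
tcp_rot: [[0.108, 0.994, -0.0], [0.994, -0.108, 0.0], [-0.0, -0.0, -1.0]]
wrist_force: [0.5, -5.7, 0.3]
grip_width: 0.0536
gripper_force: 2.5
```

Request:
arm_command([
  {"gripper":-0.27,"travel":[1,0,0],"roll":0},
  {"gripper":-0.27,"travel":[2,0,0],"roll":0},
])

```text
t: 47.32
tool_pos: [0.3977, 0.1088, 0.0323]
tcp_rot: [[0.107, 0.994, -0.0], [0.994, -0.107, 0.0], [-0.0, -0.0, -1.0]]
wrist_force: [-0.8, -5.0, 0.6]
grip_width: 0.054
gripper_force: 2.5
```

Request:
arm_command([
  {"gripper":-0.27,"travel":[1,0,0],"roll":0},
  {"gripper":-0.27,"travel":[2,0,0],"roll":0},
])

```text
t: 47.58
tool_pos: [0.3979, 0.1108, 0.0323]
tcp_rot: [[0.107, 0.994, -0.0], [0.994, -0.107, 0.0], [-0.0, -0.0, -1.0]]
wrist_force: [-0.2, -4.5, 1.1]
grip_width: 0.0541
gripper_force: 2.5
```

Force stepped from about 2 N (cover sliding) to 5 N (both moving), so the ends are flush. One gentle re-squeeze will confirm it is still closed.

Request:
arm_command([
  {"gripper":-0.27,"travel":[-10,0,0],"roll":0},
  {"gripper":-0.27,"travel":[-12,0,-30],"roll":0},
  {"gripper":-1,"travel":[0,0,-80],"roll":0},
  {"gripper":-1,"travel":[50,0,-80],"roll":0},
  {"gripper":-1,"travel":[76,0,-80],"roll":0},
  {"gripper":-1,"travel":[76,0,-60],"roll":0},
  {"gripper":-1,"travel":[76,0,-40],"roll":0},
  {"gripper":-1,"travel":[76,0,-25],"roll":0},
  {"gripper":-1,"travel":[76,0,-15],"roll":0},
  {"gripper":-1,"travel":[76,0,-6],"roll":0},
  {"gripper":-0.9,"travel":[76,0,-6],"roll":0},
  {"gripper":-0.82,"travel":[76,0,-6],"roll":0},
  {"gripper":-0.76,"travel":[76,0,-6],"roll":0},
  {"gripper":-0.71,"travel":[76,0,-6],"roll":0},
  {"gripper":-0.66,"travel":[76,0,-6],"roll":0},
  {"gripper":-0.66,"travel":[76,0,-6],"roll":0},
], squeeze=20)

```text
t: 49.58
tool_pos: [0.4056, 0.1863, 0.0386]
tcp_rot: [[0.107, 0.994, -0.001], [0.994, -0.107, -0.0], [-0.0, -0.001, -1.0]]
wrist_force: [-3.6, 0.9, 8.1]
grip_width: 0.0716
gripper_force: 21.5
```

Request:
arm_command([
  {"gripper":-1,"travel":[0,0,0],"roll":0},
  {"gripper":-1,"travel":[0,0,0],"roll":0},
  {"gripper":-1,"travel":[0,0,0],"roll":0},
  {"gripper":-1,"travel":[0,0,-25],"roll":0},
  {"gripper":-1,"travel":[0,0,-70],"roll":0},
  {"gripper":-1,"travel":[0,0,-120],"roll":0},
  {"gripper":-1,"travel":[-60,0,-150],"roll":0},
  {"gripper":-1,"travel":[-120,0,-150],"roll":0},
  {"gripper":-1,"travel":[-180,0,-150],"roll":0},
  {"gripper":-1,"travel":[-180,0,-150],"roll":0},
])

```text
t: 50.82
tool_pos: [0.3866, 0.004, 0.1885]
tcp_rot: [[0.114, 0.993, 0.001], [0.993, -0.114, -0.0], [-0.0, 0.001, -1.0]]
wrist_force: [0.2, 0.7, 0.2]
grip_width: 0.0857
gripper_force: 0.0
```

```bash
python3 - <<'E'
from pair import *
d=get_image("scene")
S=4;c=w2px(d,[.404,.185,.05]);O=(c-35).astype(int)
g=cv2.resize(cv2.cvtColor(d["img"],6)[O[1]:O[1]+70,O[0]:O[0]+70],None,fx=S,fy=S).astype(float)
ch=g>42
def f(p):  # closed box: 72 wide, 50 high, on the mat
    m=hullmask(d,p,O,70,70,S,.004,wd=.072,h=.05);m2=cv2.dilate(m.astype(np.uint8),np.ones((17,17)))>0
    return (-(m&ch).sum()+(m&~ch).sum()+(m2&~m&ch).sum())/S**2/100
s=np.array([.404,.185,np.radians(83.8)])
r=minimize(f,s,method="Nelder-Mead",options=dict(initial_simplex=s+np.array([[0,0,0],[.006,0,0],[0,.006,0],[0,0,.1]])))
m=hullmask(d,r.x,O,70,70,S,.004,wd=.072,h=.05);print("box",r.x[:2],np.degrees(r.x[2]),r.fun,m.sum()/1600,ch[m].mean())
cover_fit([.405,.184])
tq()
E
```

```text
box [0.40501258 0.18767296] 84.58692699533432 -7.584375 9.361875 0.9966619934575072
cover scene [0.4077 0.1853] yaw 86.7 cost 0.06
torque tool [0.027 0.027 0.024] F [ 0.5   1.67 -0.01] [0.3869 0.007  0.1884] 0.0854 50.925
torque tool [0.052 0.02  0.08 ] F [ 0.89  0.09 -0.96] [0.3869 0.0078 0.1883] 0.0855 50.975
torque tool [-0.025  0.001  0.023] F [ 0.26  0.3  -0.4 ] [0.387  0.0083 0.1883] 0.0853 51.025
```

The box closes at 71.6 mm. The outline fits a single 72 × 130 × 50 mm box near the mat centre (99.7 % inside), and the arm is clear.

```bash
python3 -c "
from station import sign_off
print(sign_off())"
```

```text
the job is handed in; nothing more can be done
None
```

The job is handed in (no verdict came back): the cover channel was turned over, seated interlocked on the base, slid closed to a 71.6 mm box with ends pushed level, and left on the mat near its centre; by my measurements the arm kept clear of the dish and cup, though I did not re-measure them.

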